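# Clamp a rebar stirrup in the tying jig

## Robot

A 7-joint arm with a two-finger parallel gripper is mounted at the origin on the work surface. World frame = base frame: x ahead of the robot, y to its left, z up, the work surface at z = 0. Lengths are in mm, angles in rad, forces in N, time in s.
With the tool pointing down it reaches from about 400 to 875 mm from the base axis. Payload 4.4 kg.
Tool frame: the origin (TCP) lies at the very end of the fingers, on their centre line; the grasp point (between the pads) lies 19 mm behind it; y points along the fingers, x is the direction in which the jaws open and shut, and the axes are right-handed (so a half turn about y gives the same grasp; the last joint's range is limited). The gripper opens to 85 mm and grips with 20 to 120 N. Pads are 22 mm wide; open, the fingers measure 114 mm over their backs; the gripper's body (76 mm by 85 mm) begins 54 mm behind the grasp point. The pads swing forward as they close: fully open they stand 13 mm farther back than shut.
Start: joints at [-1.391, 0.628, 0.038, 1.517, -0.027, 0.996, -0.02], TCP at [158.141, 630.483, 231.313] pointing down, gripper open.
Joint ranges: [-3.06, 3.06], [-0.37, 2.12], [-1.25, 1.32], [0.18, 2.47], [-1.1, 4.24], [0.23, 1.98], [-2.94, 2.94]. Speed limits (rad/s): [2.57, 2.57, 3.14, 3.14, 3.14, 3.14, 3.14].

## Interface

Orientations are given as [roll, pitch, yaw] about the fixed x, y, z axes, in that order (R = Rz(yaw) Ry(pitch) Rx(roll)).
In Python, from cell import ctrl, get_image, nets gives the robot as it stands. The module is installed in compiled form; this text tells all that it offers.
- The arm moves only by the tool step_arm, never from a script. Its argument "moves" is text: rows parted by semicolons, each of 7 numbers parted by spaces: the shift along the tool's x, y, z normalised to -1 to 1, where 1 is 0.05 m, then the turn, a rotation vector about the tool's x, y, z normalised to -1 to 1, where 1 is 0.12 rad, then the opening, from 0 (shut) to 1 (fully open). A call has 1 to 20 rows; each row shifts and turns the commanded pose from where the row before left it, along the tool's axes as they then stand; what a row does not reach is not made up. A row lasts 1/10 s, in which the tool goes at most 50 mm and 8.59 degrees, less where a joint would pass 70% of its speed; a pose out of reach is approached as far as the arm can. A call with a number of a shift or a turn outside -1 to 1 is refused whole. A call with a gripper value outside its range is refused whole. The fingers move at their own pace and stop on an object; the grip force is fixed at half the most. Time passes only in rows, so rows that do not move let the fingers close. It gives the time, the measured TCP pose, the force and the opening at its end, in the units of the state.
- ctrl.read_state(): the state, without advancing time (a new reading comes with each control period).
- get_image(name): name is "side" or "top" or "wrist"; returns a dict with "color" (400x640x3 uint8, blue, green, red), "vertical_fov" (degrees; the focal length in pixels is half the picture's height over the tangent of half this angle, whatever the lens; pixels are square), "cx", "cy" (the principal point, pixels), "R" (3x3) and "t" (3): a world point X has camera coordinates R X + t; the wrist camera has in their place "T_tool_cam" (4x4, takes a point from camera to tool coordinates, whose origin is the TCP and whose axes are the tool frame's). Camera axes: x right, y down, z forward; pixel columns grow to the right and rows downward; lengths in mm; the calibration is good to about 2 mm. A picture is of the moment at which its call begins: read the wrist's pose just before it. There is no depth.
- ctrl.finish_job(): hands the job in, once; it reports no verdict.
Trained networks look in a picture, given as the dict that the camera call returned (one of the last four; its "shot" number tells which), for a name from the list of things; names that differ only in an ending like _2 or _b are one class to them, and where a whole thing is asked for, a point or a joint stands for the part that bears it (a point fixed in the world has none). Each returns a list of dicts, best first, with "conf" (0 to 1); they miss things now and then, are a little off and sometimes report something else, mostly with a low value. They report only what shows in the picture. A call takes as long as a camera call.
- nets.find_in(picture, target): "position" ([x, y, z] in mm, in world coordinates, good to about 4 mm: the middle of the surface that is visible of it).
- nets.cut_out(picture, target): "pixels" (400x640 bool, what is visible of it).
- nets.place_of(picture, target): "position" ([x, y, z] in mm, in world coordinates, good to about 4 mm: a listed point, or the origin of a listed thing).
The state is a dict: "clock": time; "qpos": joint angles; "qd": joint speeds; "tau": joint torques, N m; "eef_pos": TCP position; "tool_rot": TCP orientation; "force": force on the tool from outside, world axes, zero at the start; "torque": the same for the moment, N m; "width": finger opening in mm.
Only numpy, scipy, OpenCV 4.12 (cv2) and the standard library are available. Lean on these libraries where they do the work, as an engineer would, in place of code of your own. Each camera call takes 0.05 s, during which the arm holds its last target.

## Task

Slide the bent-steel stirrup along the jig's two rails, without picking it up, until it rests against both stop pins at the far end. Then push the toggle clamp's lever over, past its dead point, until it snaps down into lock and the clamp pad presses on the stirrup. Pick nothing up, leave the brick, hammer, tin and spare stirrups where they are, and finish clear of everything.

Things in the scene. Friction and masses are not known exactly. Their poses are not given: they have to be found in the camera images.
- jig: Fixed grey board 270 x 230 x 18 mm on the table, carrying rails, stops and clamp. Origin: on the table below the middle line between the rails (board spans x -170 to +100, y -85 to +145 mm). +x: sliding direction, away from the robot, towards the stop pins; +y: towards the toggle clamp; z up. Two round stop pins, 12 mm across, up to z = 58, at x = 76, y = -46 and +46.
- channel (a point): Floor of the open channel between the rails (jig x -40, y 0, z 18 mm). Two steel rails run along jig x (from -165 to +85), each 26 mm wide, centred at y = -50 and +50, tops at z = 33, leaving the channel 74 mm wide. Outside each rail a low fence, inner face at y = -57 / +57, top at z = 40.
- cheeks_top (a point): Top of the clamp's two steel cheek plates, midway (jig x 0, y 110, z 82 mm); they stand at y 74 to 134, x -19 to +19 and hold the pivots of lever and clamp arm.
- stop_line (a point): Point midway between the stop pins at their faces towards the stirrup (jig x = 70, y = 0, z = 38 mm). When the stirrup is home, the outside of its far bar is here.
- stirrup_mid (a point): Middle, at half thickness, of the loose stirrup: flat square loop of rusty bar 10 mm thick, 100 x 100 mm between bar centres (110 over all), 0.25 kg, a short hook tail inside. Lies on the rails, 2 mm play to each fence, sides along jig x and y, this point 38 mm above the table. Near bar 50 mm before it, far bar 50 mm beyond. Starts 30 to 65 mm short of the pins; home, it is at jig x = 15 mm.
- lever (a joint): Angle of the clamp's black lever, rad: 0 = open (75 degrees above level, leaning to jig +y); grows as its end is pushed outward (+y) and down; 1.34 = locked, level, pointing to +y. Starts open. A spring pushes it back up to the dead point near 1.0, where friction may hold it (at most 1.4 N m, some 14 N near its end); beyond, it snaps down to the stop by itself.
- lever_pivot (a point): Lever's pivot, in the clamp: jig x = 0, y = 120, z = 75 mm. The lever swings in the plane jig x = 0.
- lever_tip (a point): Round end of the lever's handle, on its axis, 130 mm from the pivot. The handle is a straight round bar 18 mm thick from 30 to 130 mm from the pivot.
- brick: Loose brick 190 x 90 x 60 mm lying on the table, origin under its centre. To be left alone.
- hammer: Loose hammer (260 mm long, head 26 mm high) lying on the table, origin under its handle's line. To be left alone.
- tin: Open steel tin 72 mm across, 85 mm high, standing on the table, origin under its centre. To be left alone.
- spares: Stack of four spare stirrups 114 x 114 x 41 mm on the table beside the jig, origin under its centre. To be left alone.
- clamp_arm: Clamp's steel arm with a sprung rubber pad, 18 mm across, at its end. Origin: its pivot, jig x 0, y 100, z 70 mm. Linked to the lever: with the lever open it leans up 60 degrees over the +y rail (highest part about z 130, reaching in to about y 40); locked, it lies level, the pad pressing the stirrup's side bar at jig x 0, y 50 with about 7 N. Push the lever, not the arm.

How it is judged:
By the outcome, as a careful person would: the job done as asked, in the order asked, and still so for the second after the job is handed in, with the robot touching nothing.
It also fails if it takes over 48 s, if anything falls off the work surface, if the arm or the gripper's body presses on something with over 40 N, if the wrist force passes 120 N, or if a joint passes its speed limit or range.

## Working session

There is one attempt and no reset: what is moved stays moved. The work goes in short steps, Python scripts to look and compute and a tool call to move; the robot and the scene stay as the last step left them, time stands still between calls to the robot, and variables do not carry over. Pictures are saved under pics/ and viewed, and the job is handed in when it is done.

Besides the shell and the picture viewer there is one more tool, called after ">>>" as name(argument=value, ...), one argument or row to a line, values as JSON. step_arm: Moves the arm, as the interface text tells. Scaled input: -1 to 1 covers 0.05 m each way for a shift and 0.12 rad each way for a turn. Its arguments: {"type":"object","properties":{"moves":{"type":"string"}},"required":["moves"]}

```bash
mkdir -p pics; cat > a.py <<'E'
from cell import ctrl,get_image,nets
import cv2,numpy as np
s=ctrl.read_state(); print({k:np.round(v,3).tolist() for k,v in s.items()})
for n in ("top","side"):
    p=get_image(n); cv2.imwrite(f"pics/{n}0.png",p["color"])
    print(n,p["vertical_fov"],p["cx"],p["cy"],np.round(p["R"],3).tolist(),np.round(p["t"],1).tolist())
    for t in ["jig","channel","cheeks_top","stop_line","stirrup_mid","lever_pivot","lever_tip","clamp_arm","brick","hammer","tin","spares"]:
        r=nets.place_of(p,t); print(t,[(np.round(x["position"],1).tolist(),round(x["conf"],2)) for x in r[:3]])
E
python3 a.py
```

```text
{'clock': 0.0, 'qpos': [-1.391, 0.629, 0.038, 1.518, -0.027, 0.996, -0.02], 'qd': [-0.001, -0.001, 0.002, -0.0, -0.002, 0.001, 0.0], 'tau': [-0.0, -56.34, 1.226, -19.343, 0.011, 0.011, -0.0], 'eef_pos': [158.005, 629.865, 230.379], 'tool_rot': [-1.571, 0.002, 1.325], 'force': [1.203, 0.191, -0.528], 'torque': [-0.0, -0.06, 0.008], 'width': 85.442}
top 55.81203877736387 316.6163167744366 204.7064752234714 [[0.007, -1.0, -0.004], [-0.995, -0.007, -0.095], [0.095, 0.004, -0.995]] [-44.7, 549.7, 1042.7]
jig [([565.0, -22.2, -2.3], 0.93)]
channel [([525.2, -33.8, 17.5], 0.81), ([540.3, 90.7, 78.8], 0.37)]
cheeks_top [([544.3, 81.3, 84.9], 0.85)]
stop_line [([635.6, -14.7, 37.5], 0.93), ([398.4, 140.4, -1.1], 0.25)]
stirrup_mid [([519.6, -35.1, 41.0], 0.6)]
lever_pivot [([540.8, 89.9, 78.1], 0.93)]
lever_tip [([536.3, 124.3, 199.0], 0.67)]
clamp_arm [([547.0, 71.7, 69.6], 0.43)]
brick [([461.9, -244.4, 1.2], 0.55)]
hammer [([420.6, 279.4, -1.1], 0.83), ([522.6, -35.3, 40.6], 0.35)]
tin [([397.6, 143.9, -2.4], 0.8), ([460.0, -245.0, 1.4], 0.55)]
spares [([625.8, -187.8, 2.3], 0.63)]
side 53.67624118504863 321.8389439508435 200.01496673973523 [[-0.946, -0.325, -0.024], [-0.158, 0.522, -0.838], [0.285, -0.789, -0.544]] [499.6, 235.3, 769.2]
jig [([561.7, -24.7, 1.1], 0.92)]
channel [([464.7, -244.3, 1.7], 0.74)]
cheeks_top [([548.2, 83.6, 82.0], 0.81), ([424.3, 283.4, -0.0], 0.5)]
stop_line [([633.8, -16.4, 36.6], 0.95)]
stirrup_mid [([520.3, -31.4, 38.6], 0.65)]
lever_pivot [([546.0, 95.2, 74.6], 0.59)]
lever_tip [([535.4, 126.0, 200.4], 0.67)]
clamp_arm [([550.2, 70.8, 67.8], 0.52)]
brick [([467.7, -249.1, 3.5], 0.94)]
hammer [([422.4, 284.7, 0.7], 0.86), ([546.7, 73.9, 70.2], 0.49)]
tin [([405.0, 139.6, 7.1], 0.75)]
spares [([625.0, -189.0, -1.3], 0.7)]
```

View pics/top0.png

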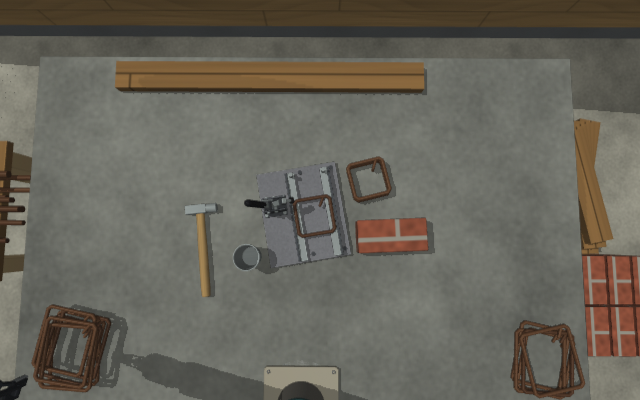

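View pics/side0.png

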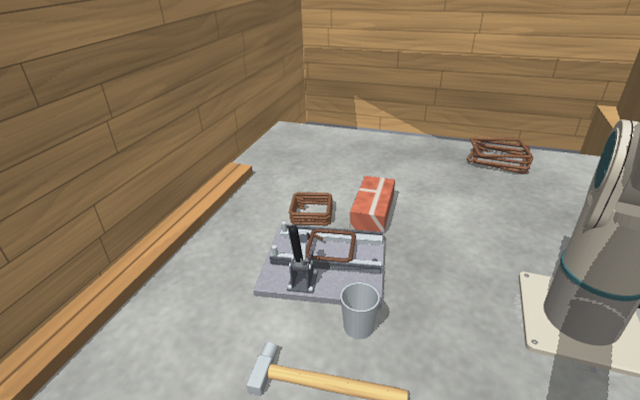

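The top view shows the jig near (305,215), with the stirrup loop at about (315,215), the lever at (255,203) and the tin at (246,257). The side view shows the lever upright at (295,245). Next I'll fit the jig pose.

```bash
cat > fit.py <<'E'
from cell import ctrl,get_image,nets
import numpy as np
from scipy.optimize import least_squares
M={"jig":(0,0,0),"channel":(-40,0,18),"cheeks_top":(0,110,82),"stop_line":(70,0,38),"lever_pivot":(0,120,75),"lever_tip":(0,153.6,200.6),"clamp_arm":(0,100,70)}
obs=[];st=[]
for k in range(2):
  for n in ("top","side"):
    p=get_image(n)
    for t in M:
        for x in nets.place_of(p,t)[:1]:
            if x["conf"]>.4: obs.append((t,x["position"]))
    for x in nets.place_of(p,"stirrup_mid")[:1]: st.append(x["position"])
def T(q,m): c,s=np.cos(q[2]),np.sin(q[2]); return np.array([q[0]+c*m[0]-s*m[1],q[1]+s*m[0]+c*m[1],m[2]])
f=lambda q:np.concatenate([T(q,M[t])-o for t,o in obs])
r=least_squares(f,[563,-23,.15],loss="soft_l1",f_scale=4)
print(r.x); 
for t,o in obs: print(t,np.round(np.array(o)-T(r.x,M[t]),1))
q=r.x;c,s=np.cos(q[2]),np.sin(q[2])
for x in st: d=np.array(x[:2])-q[:2]; print("st jig",c*d[0]+s*d[1],-s*d[0]+c*d[1],x[2])
E
python3 fit.py
```

```text
[ 5.63946800e+02 -2.54272792e+01  1.69287482e-01]
jig [ 1.5  3.1 -3.3]
cheeks_top [0.3 0.1 4. ]
stop_line [ 1.2  2.5 -1.3]
lever_pivot [-4.8 -4.3  2.7]
lever_tip [-1.7 -0.9  0.3]
clamp_arm [ 2.5 -0.4 -1.9]
jig [-0.9  3.7  2.8]
channel [-2.   2.4 -1. ]
cheeks_top [ 1.6  0.7 -2.2]
stop_line [ 2.4 -2.4  1.4]
lever_pivot [ 4.5  4.4 -1.1]
lever_tip [-1.9 -2.5  1.6]
clamp_arm [  79.  -265.2  -71.5]
jig [ 2.   6.3 -2.6]
channel [-2.9 -0.1 -2.5]
cheeks_top [-1.  -2.1  1.4]
stop_line [ 2.1  1.9 -2.4]
lever_pivot [-4.3 -3.2  5.4]
lever_tip [-2.1 -0.2 -1.1]
clamp_arm [ 3.3 -0.4 -2.3]
jig [-3.5  2.2  1.3]
channel [-2.2  1.  -2.2]
cheeks_top [2.3 0.4 0.9]
stop_line [-2.7 -3.   0.6]
lever_pivot [6.4 1.3 0.3]
lever_tip [-2.3 -1.8 -1.9]
clamp_arm [-0.9 -1.4 -2.2]
st jig -42.28432265414848 -1.976915503492659 40.2
st jig -44.3872245988078 2.339078404189377 39.1
st jig -42.04922526956331 -4.756255212805131 38.8
st jig -46.22636820531724 2.856331528525364 39.5
```

```bash
cat > ov.py <<'E'
import sys
from cell import ctrl,get_image,nets
import cv2,numpy as np
q=[float(v) for v in sys.argv[1:4]];sx=float(sys.argv[4]);tag=sys.argv[5]
c,s=np.cos(q[2]),np.sin(q[2])
W=lambda m:np.array([q[0]+c*m[0]-s*m[1],q[1]+s*m[0]+c*m[1],m[2]])
rect=lambda a,b,d,e,z:[(a,d,z),(b,d,z),(b,e,z),(a,e,z),(a,d,z)]
L=[rect(-170,100,-85,145,18),rect(-165,85,-63,-37,33),rect(-165,85,37,63,33),rect(sx-55,sx+55,-55,55,43),[(76,-46,58),(76,46,58)],[(0,120,75),(0,153.6,200.6)]]
out=[]
for n,box in (("top",(230,150,130,130)),("side",(240,210,160,100))):
    p=get_image(n);f=200/np.tan(np.radians(p["vertical_fov"])/2)
    x0,y0,w,h=box;k=5
    im=cv2.resize(p["color"][y0:y0+h,x0:x0+w],None,fx=k,fy=k,interpolation=cv2.INTER_CUBIC)
    if len(sys.argv)<7:
     for l,col in zip(L,[(0,255,0),(255,255,0),(255,255,0),(0,0,255),(255,0,255),(0,255,255)]):
      P=[]
      for m in l:
        X=np.array(p["R"])@W(m)+np.array(p["t"]);P.append([(X[0]/X[2]*f+p["cx"]-x0+.5)*k,(X[1]/X[2]*f+p["cy"]-y0+.5)*k])
      cv2.polylines(im,[np.int32(P)],False,col,1)
    cv2.imwrite(f"pics/{n}_{tag}.png",im[:600,:800])
E
python3 ov.py 563.9 -25.4 .169 -43.5 a
```

```text
(no output)
```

View pics/top_a.png

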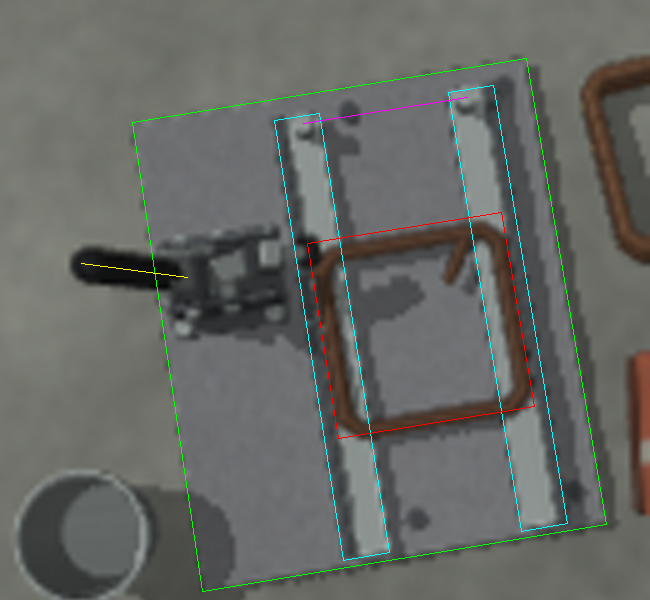

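View pics/side_a.png

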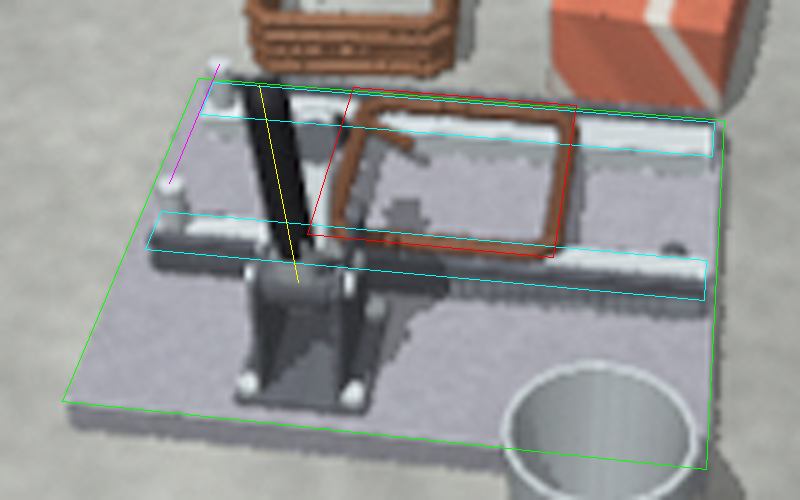

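```bash
cat > plan.py <<'E'
# plan.py: waypoints "x y z yaw rows" -> rows in tool axes
import sys,numpy as np
from cell import ctrl
from scipy.spatial.transform import Rotation as Ro
s=ctrl.read_state();p=np.array(s["eef_pos"]);R=Ro.from_euler("xyz",s["tool_rot"])
print("at",np.round(p,1),np.round(s["tool_rot"],3),np.round(s["force"],1),s["clock"],s["width"])
J=np.array([562,-25.5]);a=.17
def jig(x,y,z): return np.array([J[0]+np.cos(a)*x-np.sin(a)*y,J[1]+np.sin(a)*x+np.cos(a)*y,z])
def tojig(p): d=p[:2]-J; return np.array([np.cos(a)*d[0]+np.sin(a)*d[1],-np.sin(a)*d[0]+np.cos(a)*d[1],p[2]])
print("jig",np.round(tojig(p),1))
rows=[]
for w in sys.argv[1:]:
    v=w.split(); fr=v[0]; x,y,z,yaw=map(float,v[1:5]); n=int(v[5]); g=float(v[6])
    tgt=jig(x,y,z) if fr=="j" else np.array([x,y,z]); Rt=Ro.from_euler("xyz",[-np.pi/2,0,yaw])
    d=(tgt-p)/n
    for i in range(n):
        m=R.inv().apply(tgt-p)/(n-i)/50; t=(R.inv()*Rt).as_rotvec()/(n-i)/.12
        m=np.round(R.inv().apply((tgt-p)/(n-i))/50,2); t=np.round(t,2)
        if max(abs(m).max(),abs(t).max())>1: print("TOO BIG",m,t)
        rows.append(" ".join(f"{q:g}" for q in [*m,*t,g])); p=p+R.apply(m*50); R=R*Ro.from_rotvec(t*.12)
print("; ".join(rows)); print("end",p,tojig(p))
E
python3 plan.py "w 170 630 300 1.325 2 0" "w 430 330 300 .75 10 0" "w 434 -62 290 .17 10 0"
```

```text
at [158.1 630.5 231.3] [-1.571 -0.     1.325] [0.3 0.5 0.3] 3.2 85.53235305140632
jig [-287.1  714.9  231.3]
0.02 -0.69 -0.12 -0 -0 0 0; 0.03 -0.68 -0.11 -0 -0 0 0; -0.46 -0 -0.65 -0 0.48 -0 0; -0.42 -0 -0.68 -0 0.48 -0 0; -0.38 -0 -0.7 -0 0.48 -0 0; -0.34 -0 -0.72 -0 0.48 -0 0; -0.29 -0 -0.74 -0 0.48 -0 0; -0.25 -0 -0.75 -0 0.48 -0 0; -0.21 -0 -0.76 -0 0.48 -0 0; -0.16 -0 -0.78 -0 0.48 -0 0; -0.12 -0 -0.78 -0 0.48 -0 0; -0.07 -0 -0.79 -0 0.47 -0 0; -0.53 0.02 -0.58 -0 0.48 -0 0; -0.49 0.02 -0.61 -0 0.48 -0 0; -0.46 0.02 -0.64 -0 0.48 -0 0; -0.42 0.02 -0.66 -0 0.48 -0 0; -0.38 0.02 -0.68 -0 0.49 -0 0; -0.34 0.02 -0.71 -0 0.48 -0 0; -0.3 0.02 -0.72 -0 0.49 -0 0; -0.26 0.02 -0.74 -0 0.48 -0 0; -0.22 0.02 -0.76 -0 0.49 -0 0; -0.17 0.02 -0.76 -0 0.48 -0 0
end [433.92475146 -61.82279609 289.80001278] [-132.37418995  -14.13112311  289.80001278]
```

>>> step_arm(
  moves="0.02 -0.69 -0.12 0 0 0 0; 0.03 -0.68 -0.11 0 0 0 0; -0.46 0 -0.65 0 0.48 0 0; -0.42 0 -0.68 0 0.48 0 0; -0.38 0 -0.7 0 0.48 0 0; -0.34 0 -0.72 0 0.48 0 0; -0.29 0 -0.74 0 0.48 0 0; -0.25 0 -0.75 0 0.48 0 0; -0.21 0 -0.76 0 0.48 0 0; -0.16 0 -0.78 0 0.48 0 0; -0.12 0 -0.78 0 0.48 0 0; -0.07 0 -0.79 0 0.47 0 0",
)

```text
clock: 4.4
eef_pos: [430.8, 328.9, 300.1]
tool_rot: [-1.571, -0.001, 0.748]
force: [0.5, 1.5, 0.5]
width: -0.3
```

```bash
python3 plan.py "w 434 -62 290 .17 10 0"; python3 -c "
from cell import ctrl;print(ctrl.read_state()['qpos'])"
```

```text
at [430.8 328.9 300.1] [-1.571e+00 -1.000e-03  7.480e-01] [0.5 1.5 0.5] 4.4 -0.2606461619198742
jig [-69.3 371.5 300.1]
-0.53 0.02 -0.58 -0 0.48 0 0; -0.49 0.02 -0.61 -0 0.48 0 0; -0.46 0.02 -0.63 -0 0.48 0 0; -0.42 0.02 -0.66 -0 0.48 0 0; -0.38 0.02 -0.68 -0 0.48 0 0; -0.34 0.02 -0.7 -0 0.48 0 0; -0.3 0.02 -0.72 -0 0.48 0 0; -0.26 0.02 -0.74 -0 0.49 0 0; -0.21 0.02 -0.75 -0 0.48 0 0; -0.17 0.02 -0.77 -0 0.49 0 0
end [434.23594195 -62.06536978 289.86745105] [-132.10852453  -14.42284798  289.86745105]
[-0.87361867  0.40586848  0.24543115  1.73405828 -0.11342082  1.01490157
  0.16061456]
```

>>> step_arm(
  moves="-0.53 0.02 -0.58 0 0.48 0 0; -0.49 0.02 -0.61 0 0.48 0 0; -0.46 0.02 -0.63 0 0.48 0 0; -0.42 0.02 -0.66 0 0.48 0 0; -0.38 0.02 -0.68 0 0.48 0 0; -0.34 0.02 -0.7 0 0.48 0 0; -0.3 0.02 -0.72 0 0.48 0 0; -0.26 0.02 -0.74 0 0.49 0 0; -0.21 0.02 -0.75 0 0.48 0 0; -0.17 0.02 -0.77 0 0.49 0 0",
)

```text
clock: 5.4
eef_pos: [434.1, -62.3, 290.1]
tool_rot: [-1.571, -0.001, 0.17]
force: [0.3, 0.2, 0.4]
width: -0.3
```

```bash
python3 plan.py "j -132 -14 70 .17 5 0" "j -132 -14 29 .17 3 0"; cat > wr.py <<'E'
import sys
from cell import ctrl,get_image
import cv2
p=get_image("wrist");cv2.imwrite(f"pics/w_{sys.argv[1]}.png",p["color"])
E
python3 wr.py a
```

```text
at [434.1 -62.3 290.1] [-1.571e+00 -1.000e-03  1.700e-01] [0.3 0.2 0.4] 5.4 -0.33228111480017014
jig [-132.2  -14.6  290.1]
-0 0.88 0 -0 -0 0 0; -0 0.88 0 -0 -0 0 0; -0 0.88 0 -0 -0 0 0; -0 0.88 0.01 -0 -0 0 0; -0 0.88 0 -0 -0 0.01 0; 0 0.27 0 -0 -0 -0 0; 0 0.28 0 -0 -0 -0 0; 0 0.27 0 -0 -0 -0 0
end [434.27637799 -61.67920213  29.11942409] [-132.00333863  -14.04908809   29.11942409]
```

View pics/w_a.png

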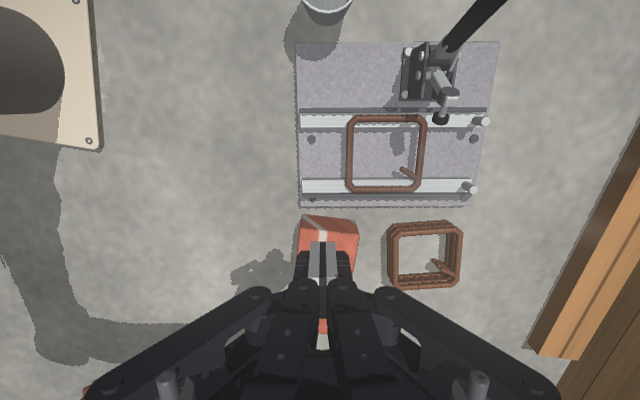

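The wrist view shows the jig square to the tool and the stirrup open towards the approach side, with its near bar at x≈350 px. I'll go down behind the near bar.

>>> step_arm(
  moves="0 0.88 0 0 0 0 0; 0 0.88 0 0 0 0 0; 0 0.88 0 0 0 0 0; 0 0.88 0 0 0 0 0; 0 0.88 0 0 0 0 0; 0 0 0 0 0 0 0",
)

```text
clock: 6.05
eef_pos: [430.5, -60.1, 65.5]
tool_rot: [-1.567, 0.01, 0.172]
force: [-0.3, -0.6, 0.8]
width: -0.2
```

```bash
python3 plan.py "j -132 -14 29 .17 3 0"; python3 wr.py b; python3 ov.py 562 -25.5 .17 -46 b 
```

```text
at [430.5 -60.1  65.5] [-1.567  0.01   0.172] [-0.3 -0.6  0.8] 6.05 -0.1964625436455204
jig [-135.4  -11.9   65.5]
0.03 0.24 -0.01 -0.01 0 -0.03 0; 0.02 0.24 -0.02 -0.01 0.01 -0.03 0; 0.02 0.25 -0.01 -0.01 0 -0.03 0
end [434.08828848 -61.47016159  28.94487887] [-132.15335081  -13.8112395    28.94487887]
```

View pics/w_b.png

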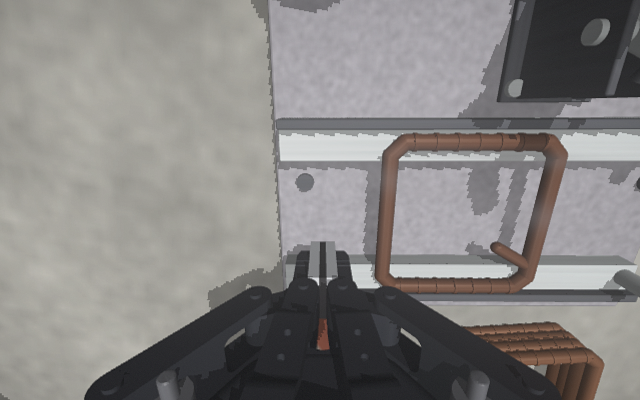

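View pics/side_b.png

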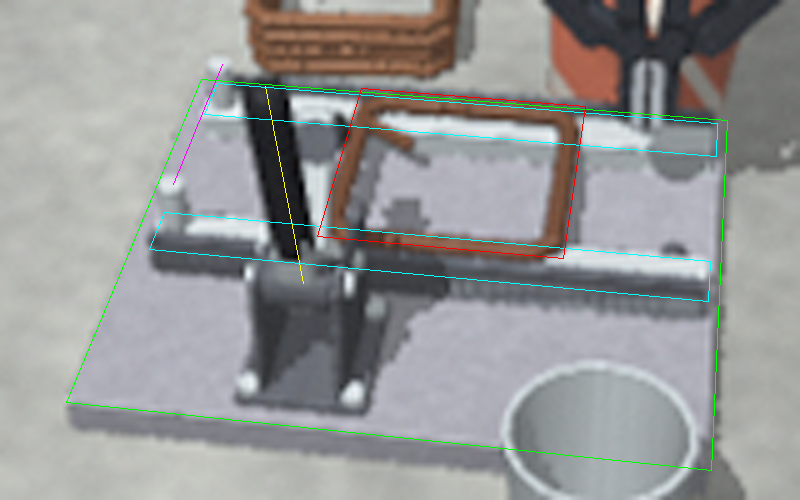

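```bash
cat > wov.py <<'E'
import sys
from cell import ctrl,get_image
import cv2,numpy as np
from scipy.spatial.transform import Rotation as Ro
q=[float(v) for v in sys.argv[1:4]];sx=float(sys.argv[4]);tag=sys.argv[5]
c,s=np.cos(q[2]),np.sin(q[2])
W=lambda m:np.array([q[0]+c*m[0]-s*m[1],q[1]+s*m[0]+c*m[1],m[2]])
rect=lambda a,b,d,e,z:[(a,d,z),(b,d,z),(b,e,z),(a,e,z),(a,d,z)]
L=[rect(-170,100,-85,145,18),rect(-165,85,-57,-37,33),rect(-165,85,37,57,33),rect(sx-55,sx+55,-55,55,38),[(76,-46,58),(76,46,58)],[(0,120,75),(0,153.6,200.6)]]
st=ctrl.read_state();Rt=Ro.from_euler("xyz",st["tool_rot"]).as_matrix()
p=get_image("wrist");T=np.linalg.inv(np.array(p["T_tool_cam"]));f=200/np.tan(np.radians(p["vertical_fov"])/2)
im=p["color"].copy()
for l,col in zip(L,[(0,255,0),(255,255,0),(255,255,0),(0,0,255),(255,0,255),(0,255,255)]):
  P=[]
  for a,b in zip(l[:-1],l[1:]):
    for k in np.linspace(0,1,60):
      X=W(np.array(a)*(1-k)+np.array(b)*k); X=T[:3,:3]@(Rt.T@(X-st["eef_pos"]))+T[:3,3]
      if X[2]>20:
        u,v=X[0]/X[2]*f+p["cx"],X[1]/X[2]*f+p["cy"]
        if abs(u)<2000 and abs(v)<2000: cv2.circle(im,(int(u+.5),int(v+.5)),1,col,-1)
cv2.imwrite(f"pics/wov_{tag}.png",im)
E
python3 wov.py 562 -25.5 .17 -46 b
```

```text
(no output)
```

View pics/wov_b.png

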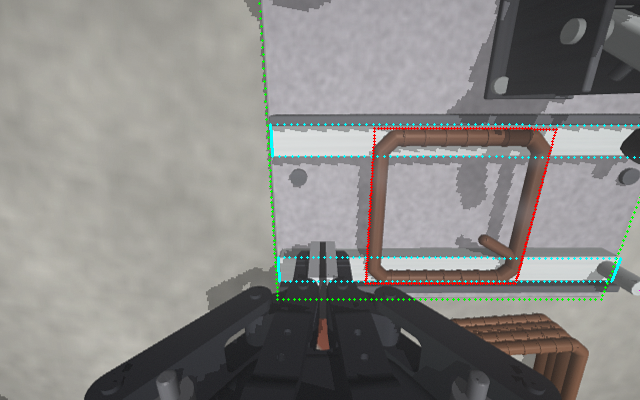

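The overlay matches the wrist view to about 1 mm, so the jig is at (562, -25.5, 0.17) and the stirrup mid is at jig x ≈ -45. Going down.

>>> step_arm(
  moves="0.03 0.24 -0.01 -0.01 0 -0.03 0; 0.02 0.24 -0.02 -0.01 0.01 -0.03 0; 0.02 0.25 -0.01 -0.01 0 -0.03 0; 0 0 0 0 0 0 0",
)

```text
clock: 6.65
eef_pos: [439.5, -61.9, 35.5]
tool_rot: [-1.575, -0.014, 0.17]
force: [-0.1, -0.5, -0.1]
width: 0.0
```

```bash
python3 plan.py "j -118 -14 29 .17 2 0" "j -66 -14 29 .17 7 0"
```

```text
at [439.5 -61.9  35.5] [-1.575 -0.014  0.17 ] [-0.1 -0.5 -0.1] 6.65 0.03593481510249755
jig [-126.9  -15.1   35.5]
0.09 0.07 0.01 0.02 -0 0.06 0; 0.09 0.06 0.01 0.01 -0 0.06 0; 0.15 0 0 0 -0 -0 0; 0.15 0 0 0 -0 -0 0; 0.15 0 0 0 -0 -0 0; 0.15 0 0 0 -0 -0 0; 0.15 0 0 0 -0 -0 0; 0.14 0 0 0 -0 -0 0; 0.15 0 0 0 -0 -0 0
end [499.55626665 -50.56593089  29.1016831 ] [-65.78430545 -14.14022216  29.1016831 ]
```

>>> step_arm(
  moves="0 0 0 0 0 0 0; 0 0 0 0 0 0 0",
)

```text
clock: 6.85
eef_pos: [439.0, -62.0, 35.5]
tool_rot: [-1.574, -0.013, 0.171]
force: [0.9, -0.9, 0.0]
width: -0.2
```

```bash
python3 plan.py "j -118 -14 29 .17 2 0" "j -66 -14 29 .17 7 0"
```

```text
at [439.  -62.   35.5] [-1.574 -0.013  0.171] [ 0.9 -0.9  0. ] 6.85 -0.1581753156399286
jig [-127.4  -15.1   35.5]
0.09 0.07 0.01 0.02 0.01 0.05 0; 0.1 0.06 0.01 0.01 0 0.06 0; 0.15 0 0 0 0 -0 0; 0.15 0 0 0 0 -0 0; 0.15 0 0 0 0 -0 0; 0.15 0 0 0 0 -0 0; 0.15 0 0 0 0 -0 0; 0.14 0 0 0 0 -0 0; 0.15 0 0 0 0 -0 0
end [499.50621761 -50.57586022  29.08340833] [-65.83531289 -14.14154095  29.08340833]
```

>>> step_arm(
  moves="0.09 0.06 0.01 0.01 0 0.05 0; 0.1 0.05 0.01 0.01 0 0.05 0; 0 0 0 0 0 0 0",
)

```text
clock: 7.15
eef_pos: [448.8, -59.3, 28.4]
tool_rot: [-1.572, 0.001, 0.172]
force: [0.6, -0.0, 0.2]
width: 0.4
```

```bash
python3 plan.py "j -66 -14 29 .17 8 0"
```

```text
at [448.8 -59.3  28.4] [-1.572e+00  1.000e-03  1.720e-01] [ 0.6 -0.   0.2] 7.15 0.35550385025316794
jig [-117.3  -14.1   28.4]
0.13 -0 0 0 0 -0 0; 0.13 -0 0 0 0 -0 0; 0.13 -0 0 0 0 -0 0; 0.13 -0 0 0 0 -0 0; 0.13 -0 0 0 0 -0 0; 0.13 -0 0 0 0 -0 0; 0.12 -0.01 0 0.01 0.01 -0 0; 0.13 -0 0 0 0 -0 0
end [499.49732866 -50.47715817  28.88694272] [-65.82737506 -14.04275786  28.88694272]
```

>>> step_arm(
  moves="0.1 0 0 0 0 0 0; 0.1 0 0 0 0 0 0; 0.1 0 0 0 0 0 0; 0.1 0 0 0 0 0 0; 0.1 0 0 0 0 0 0; 0.1 0 0 0 0 0 0; 0.1 0 0 0 0 0 0; 0.1 0 0 0 0 0 0; 0 0 0 0 0 0 0",
)

```text
clock: 8.05
eef_pos: [488.1, -52.5, 28.5]
tool_rot: [-1.572, -0.0, 0.171]
force: [0.0, 0.6, 0.3]
width: 0.3
```

```bash
python3 plan.py; python3 wov.py 562 -25.5 .17 -7 c
```

```text
at [488.1 -52.5  28.5] [-1.572 -0.     0.171] [0.  0.6 0.3] 8.05 0.2807221985169713
jig [-77.4 -14.1  28.5]

end [488.08624433 -52.45224221  28.54968031] [-77.40811531 -14.05881655  28.54968031]
```

View pics/wov_c.png

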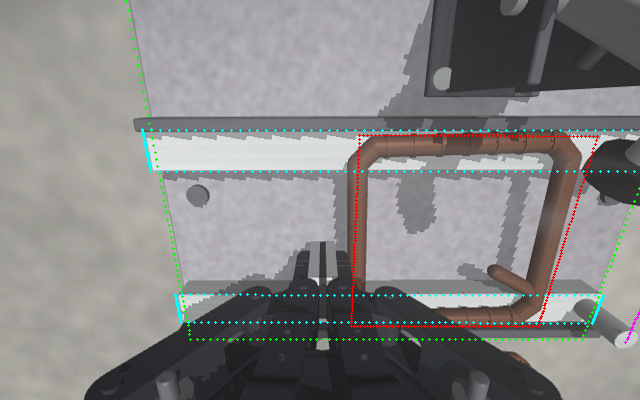

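>>> step_arm(
  moves="0.1 0 0 0 0 0 0; 0.1 0 0 0 0 0 0; 0.1 0 0 0 0 0 0; 0.08 0 0 0 0 0 0; 0 0 0 0 0 0 0",
)

```text
clock: 8.6
eef_pos: [506.4, -49.3, 28.5]
tool_rot: [-1.572, 0.001, 0.171]
force: [-0.6, 0.1, 0.8]
width: -0.6
```

>>> step_arm(
  moves="0.04 0 0 0 0 0 0; 0 0 0 0 0 0 0",
)

```text
clock: 8.8
eef_pos: [507.4, -49.1, 28.5]
tool_rot: [-1.571, 0.002, 0.171]
force: [-2.0, -0.5, 1.6]
width: -0.1
```

>>> step_arm(
  moves="0.03 0 0 0 0 0 0; 0 0 0 0 0 0 0",
)

```text
clock: 9.0
eef_pos: [508.7, -48.9, 28.4]
tool_rot: [-1.571, 0.002, 0.171]
force: [-3.3, -1.0, 1.4]
width: -0.2
```

>>> step_arm(
  moves="0.03 0 0 0 0 0 0; 0 0 0 0 0 0 0",
)

```text
clock: 9.2
eef_pos: [510.4, -48.7, 28.5]
tool_rot: [-1.572, 0.001, 0.17]
force: [-3.6, -1.3, 1.4]
width: -0.1
```

>>> step_arm(
  moves="0.03 0 0 0 0 0 0; 0 0 0 0 0 0 0",
)

```text
clock: 9.4
eef_pos: [512.1, -48.3, 28.5]
tool_rot: [-1.572, 0.001, 0.171]
force: [-3.1, -0.5, 0.7]
width: -0.0
```

>>> step_arm(
  moves="0.03 0 0 0 0 0 0; 0 0 0 0 0 0 0",
)

```text
clock: 9.6
eef_pos: [513.6, -48.1, 28.5]
tool_rot: [-1.572, 0.001, 0.171]
force: [-2.5, -1.2, 1.0]
width: 0.2
```

```bash
python3 plan.py; python3 wov.py 562 -25.5 .17 15 d; python3 ov.py 562 -25.5 .17 15 d
```

```text
at [513.6 -48.1  28.5] [-1.572e+00  1.000e-03  1.710e-01] [-2.5 -1.2  1. ] 9.6 0.16144359982652468
jig [-51.6 -14.1  28.5]

end [513.56624066 -48.07291851  28.45846727] [-51.55451479 -14.05338745  28.45846727]
```

View pics/wov_d.png

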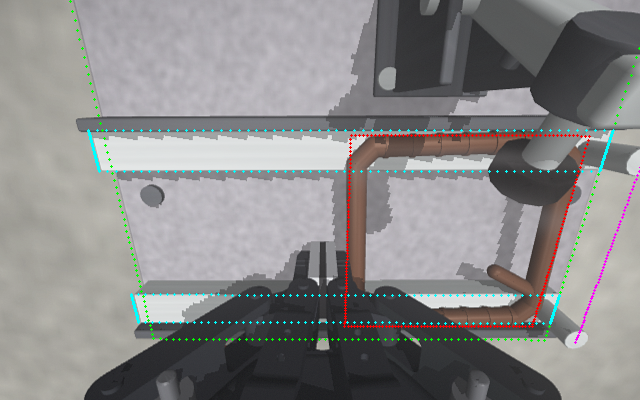

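View pics/side_d.png

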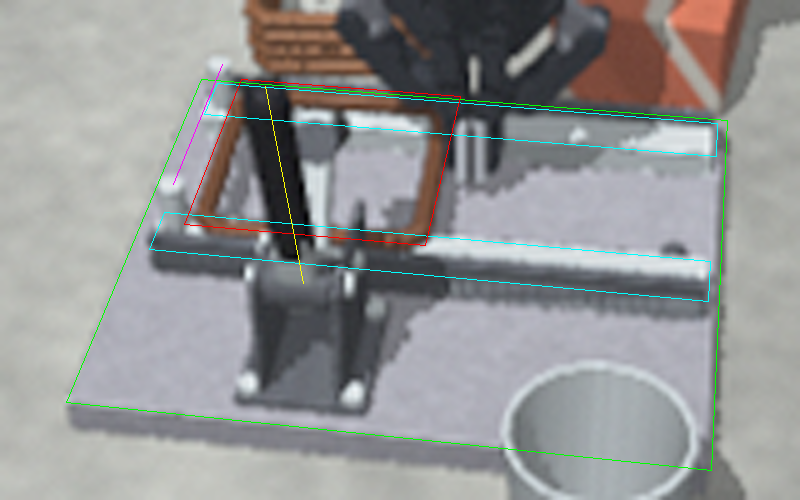

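View pics/top_d.png

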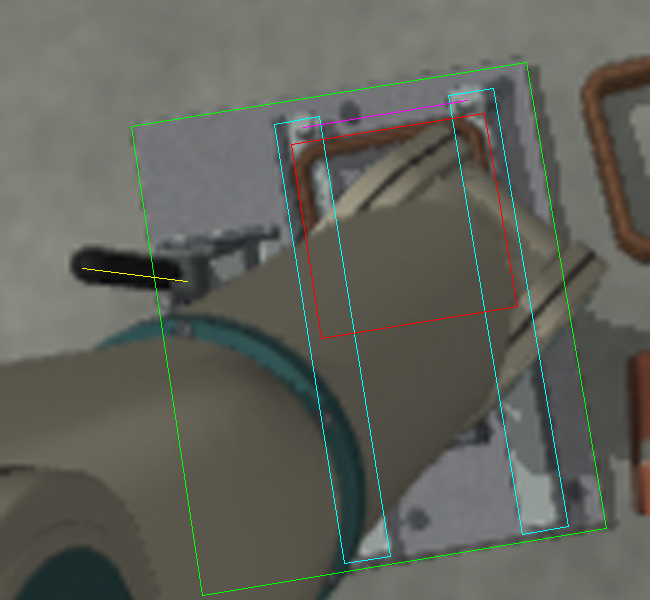

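It's nearly home, with the far bar a few mm short of the pins in the side view. I'll keep pushing gently.

>>> step_arm(
  moves="0.03 0 0 0 0 0 0; 0 0 0 0 0 0 0",
)

```text
clock: 9.95
eef_pos: [514.9, -47.9, 28.5]
tool_rot: [-1.572, 0.002, 0.171]
force: [-2.3, -1.8, 1.5]
width: -0.2
```

>>> step_arm(
  moves="0.03 0 0 0 0 0 0; 0 0 0 0 0 0 0",
)

```text
clock: 10.15
eef_pos: [515.8, -47.6, 28.4]
tool_rot: [-1.571, 0.002, 0.171]
force: [-4.1, -0.3, 2.2]
width: -0.1
```

>>> step_arm(
  moves="0.03 0 0 0 0 0 0; 0 0 0 0 0 0 0",
)

```text
clock: 10.35
eef_pos: [515.9, -47.6, 28.3]
tool_rot: [-1.571, 0.005, 0.17]
force: [-6.8, -2.2, 4.3]
width: -0.1
```

>>> step_arm(
  moves="0.03 0 0 0 0 0 0; 0 0 0 0 0 0 0",
)

```text
clock: 10.55
eef_pos: [516.1, -47.5, 28.2]
tool_rot: [-1.57, 0.007, 0.17]
force: [-8.8, -2.5, 5.8]
width: 0.2
```

>>> step_arm(
  moves="0.03 0 0 0 0 0 0; 0 0 0 0 0 0 0",
)

```text
clock: 10.75
eef_pos: [516.2, -47.5, 28.2]
tool_rot: [-1.569, 0.009, 0.169]
force: [-12.1, -2.3, 9.1]
width: 0.3
```

>>> step_arm(
  moves="0.03 0 0 0 0 0 0; 0 0 0 0 0 0 0",
)

```text
clock: 10.95
eef_pos: [516.3, -47.4, 28.1]
tool_rot: [-1.569, 0.011, 0.169]
force: [-13.7, -3.3, 10.7]
width: 0.1
```

```bash
python3 wov.py 562 -25.5 .17 15 e; python3 ov.py 562 -25.5 .17 15 e x; python3 plan.py
```

```text
at [516.3 -47.4  28.1] [-1.569  0.011  0.169] [-14.1  -4.    9.9] 11.1 0.2619687597307434
jig [-48.7 -13.8  28.1]

end [516.31879375 -47.3894146   28.12862575] [-48.7260036  -13.84541981  28.12862575]
```

View pics/wov_e.png

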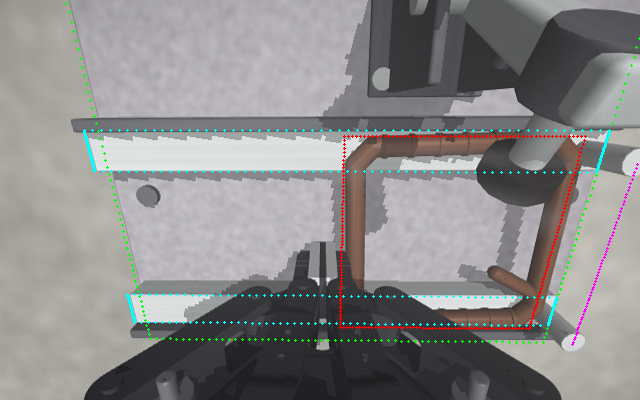

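View pics/side_e.png

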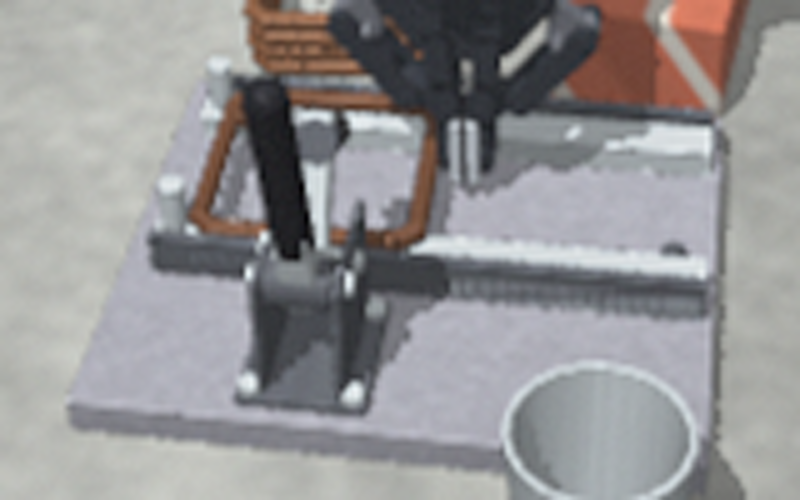

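The stirrup is home. The far bar touches both pins, at (215,85) and (170,205) in the side crop, and the force builds with no further movement. I'll back off and go up.

>>> step_arm(
  moves="-0.1 0 0 0 0 0 0; -0.15 0 0 0 0 0 0; -0.2 0 0 0 0 0 0; -0.3 0 0 0 0 0 0; 0 -0.4 0 0 0 0 0; 0 -0.9 0 0 0 0 0; 0 -0.9 0 0 0 0 0; 0 -0.9 0 0 0 0 0; 0 -0.9 0 0 0 0 0; 0 -0.9 0 0 0 0 0; 0 0 0 0 0 0 0",
)

```text
clock: 12.2
eef_pos: [489.4, -53.6, 278.9]
tool_rot: [-1.573, -0.011, 0.171]
force: [0.3, -0.5, -0.9]
width: -0.1
```

```bash
python3 plan.py "j -40 60 285 .17 2 0" "j 0 115 285 .17 2 0" "j 0 115 190 .17 3 0"; python3 ov.py 562 -25.5 .17 15 f x
```

```text
at [489.4 -53.6 278.9] [-1.573 -0.011  0.171] [ 0.3 -0.5 -0.9] 12.2 -0.059875654904026056
jig [-76.3 -15.5 278.9]
0.36 -0.06 0.75 0.01 0.01 0.05 0; 0.37 -0.06 0.76 0.01 0 0.04 0; 0.4 0 0.55 0 0 0 0; 0.4 0 0.55 0 0 0 0; -0 0.63 -0 0 0 0 0; -0 0.64 -0 0 0 0 0; -0 0.63 -0 0 0 0 0
end [542.67381839  87.929399   190.06228145] [1.42661980e-01 1.15063937e+02 1.90062281e+02]
```

View pics/side_f.png

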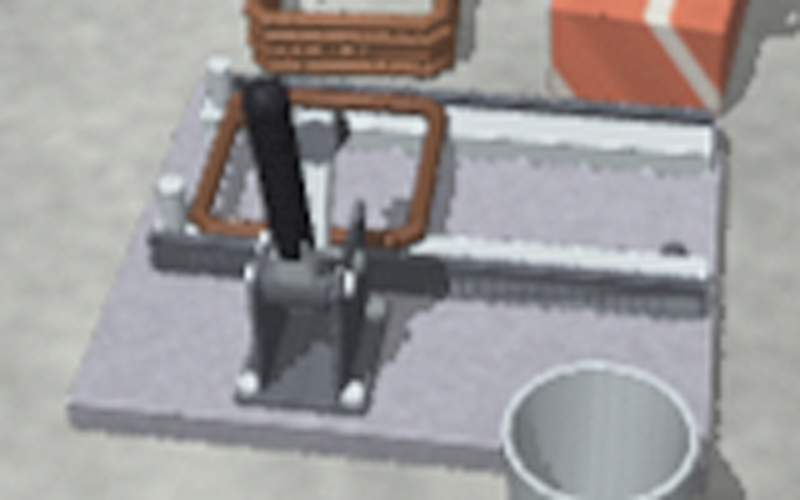

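>>> step_arm(
  moves="0.36 -0.06 0.75 0.01 0.01 0.05 0; 0.37 -0.06 0.76 0.01 0 0.04 0; 0.4 0 0.55 0 0 0 0; 0.4 0 0.55 0 0 0 0; 0 0.63 0 0 0 0 0; 0 0.64 0 0 0 0 0; 0 0.63 0 0 0 0 0; 0 0 0 0 0 0 0",
)

```text
clock: 13.1
eef_pos: [533.6, 88.9, 179.0]
tool_rot: [-1.569, 0.023, 0.169]
force: [-0.1, -0.4, 0.2]
width: -0.1
```

```bash
cat > arc.py <<'E'
import numpy as np
for th in np.arange(0,1.36,.1):
    a=np.radians(75)-th; r=100
    print(round(th,2),"tcp y %.1f z %.1f"%(120+r*np.cos(a)-9*np.sin(a)-11,75+r*np.sin(a)+9*np.cos(a)))
E
python3 arc.py; python3 plan.py "j 0 122 178 .17 1 0"; python3 wov.py 562 -25.5 .17 15 g
```

```text
0.0 tcp y 126.2 z 173.9
0.1 tcp y 136.0 z 171.7
0.2 tcp y 145.5 z 168.5
0.3 tcp y 154.7 z 164.4
0.4 tcp y 163.4 z 159.4
0.5 tcp y 171.5 z 153.6
0.6 tcp y 179.0 z 146.9
0.7 tcp y 185.9 z 139.6
0.8 tcp y 191.9 z 131.6
0.9 tcp y 197.2 z 123.0
1.0 tcp y 201.5 z 114.0
1.1 tcp y 205.0 z 104.6
1.2 tcp y 207.4 z 94.8
1.3 tcp y 208.9 z 84.9
at [533.6  88.9 179. ] [-1.569  0.023  0.169] [-0.1 -0.4  0.2] 13.1 -0.12947821260498493
jig [ -8.7 117.6 179. ]
0.17 0.02 0.09 -0.02 -0.01 -0.19 0
end [541.17844968  94.76249799 177.78057711] [-1.75110903e-01  1.22051525e+02  1.77780577e+02]
```

View pics/wov_g.png

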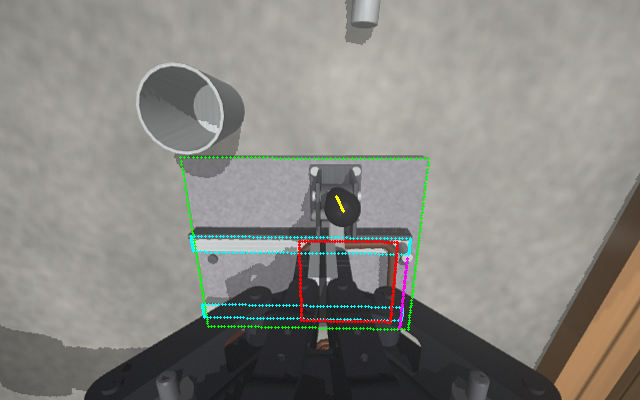

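>>> step_arm(
  moves="0.17 0.02 0.05 -0.02 0 -0.19 0; 0 0 0 0 0 0 0; 0 0 0 0 0 0 0",
)

```text
clock: 13.45
eef_pos: [546.5, 92.9, 184.1]
tool_rot: [-1.571, -0.013, 0.17]
force: [-0.1, -1.1, -0.4]
width: 0.4
```

```bash
python3 plan.py "j 0 136 171.7 .17 2 0" "j 0 154.7 164.4 .17 3 0" "j 0 171.5 153.6 .17 3 0"
```

```text
at [546.5  92.9 184.1] [-1.571 -0.013  0.17 ] [-0.1 -1.1 -0.4] 13.45 0.3745188355514487
jig [  4.7 119.4 184.1]
-0.05 0.12 0.17 0 -0 0.05 0; -0.05 0.13 0.16 0 -0 0.06 0; 0 0.05 0.13 0 -0 -0 0; 0 0.05 0.12 0 -0 -0 0; 0 0.04 0.13 0 -0 -0 0; 0 0.07 0.11 0 -0 -0 0; 0 0.07 0.11 0 -0 -0 0; 0 0.08 0.11 0 -0 -0 0
end [532.8891603  143.36073774 153.49355753] [-1.22943884e-01  1.71351611e+02  1.53493558e+02]
```

>>> step_arm(
  moves="0 0 0 0 0 0 0; 0 0 0 0 0 0 0; 0 0 0 0 0 0 0",
)

```text
clock: 13.75
eef_pos: [545.7, 92.7, 183.1]
tool_rot: [-1.571, -0.011, 0.169]
force: [-0.4, -0.1, 0.0]
width: 0.2
```

```bash
python3 plan.py "j 0 136 171.7 .17 3 0" "j 0 154.7 164.4 .17 3 0" "j 0 171.5 153.6 .17 3 0"
```

```text
at [545.7  92.7 183.1] [-1.571 -0.011  0.169] [-0.4 -0.1  0. ] 13.75 0.21373157430151024
jig [  4.  119.2 183.1]
-0.03 0.08 0.11 0 -0 0.03 0; -0.03 0.07 0.11 0 -0 0.03 0; -0.02 0.08 0.12 0 -0.01 0.03 0; -0 0.05 0.12 0 0 0 0; -0 0.05 0.12 0 0 0 0; -0 0.04 0.13 0 0 0 0; -0 0.07 0.11 0 0 0 0; -0 0.07 0.11 0 0 0 0; -0 0.08 0.12 0 0 0 0
end [532.97993835 143.76225368 153.57045598] [3.44549927e-02 1.71731981e+02 1.53570456e+02]
```

>>> step_arm(
  moves="-0.03 0.08 0.11 0 0 0.03 0; -0.03 0.07 0.11 0 0 0.03 0; -0.02 0.08 0.12 0 0 0.03 0; 0 0.05 0.12 0 0 0 0; 0 0.05 0.12 0 0 0 0; 0 0.04 0.13 0 0 0 0",
)

```text
clock: 14.35
eef_pos: [537.0, 124.4, 164.8]
tool_rot: [-1.576, -0.002, 0.168]
force: [1.2, -9.0, 4.0]
width: 0.1
```

```bash
python3 plan.py "j 0 163.4 159.4 .17 2 0" "j 0 171.5 153.6 .17 2 0" "j 0 179 147 .17 2 0" "j 0 186 139.6 .17 2 0"; python3 ov.py 562 -25.5 .17 15 h x
```

```text
at [537.  124.4 164.8] [-1.576 -0.002  0.168] [ 1.2 -9.   4. ] 14.35 0.1059634826205124
jig [  0.7 151.9 164.8]
-0.01 0.05 0.11 0.02 -0.01 0.01 0; -0 0.06 0.12 0.02 -0.01 0 0; -0 0.06 0.08 0 0 0 0; -0 0.05 0.08 0 0 0 0; -0 0.07 0.08 0 0 0 0; -0 0.07 0.07 0 0 0 0; -0 0.07 0.07 0 0 0 0; -0 0.07 0.07 0 0 0 0
end [530.75606699 157.76276331 139.78280483] [  0.21128036 185.90690984 139.78280483]
```

View pics/side_h.png

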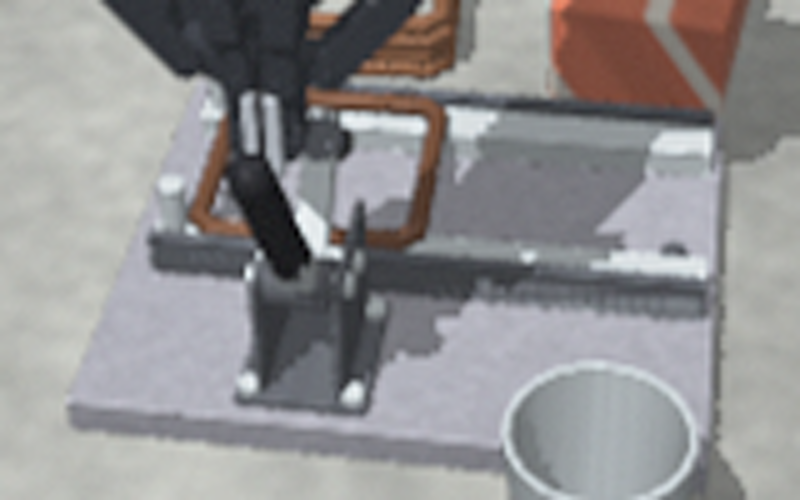

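The lever is moving, with the fingertip on its inner face and about 9 N of push. I'll follow the arc.

>>> step_arm(
  moves="0 0.05 0.12 0 0 0 0; 0 0.06 0.12 0 0 0 0; 0 0.06 0.09 0 0 0 0; 0 0.06 0.09 0 0 0 0; 0 0.07 0.08 0 0 0 0; 0 0.07 0.08 0 0 0 0; 0 0.08 0.07 0 0 0 0; 0 0.08 0.07 0 0 0 0",
)

```text
clock: 15.25
eef_pos: [530.9, 159.0, 138.0]
tool_rot: [-1.577, -0.001, 0.167]
force: [1.2, -8.1, 4.3]
width: -0.2
```

```bash
python3 plan.py "j 0 192 131.6 .17 2 0" "j 0 197.2 123 .17 2 0" "j 0 201.5 114 .17 2 0" "j 0 205 104.6 .17 2 0" "j 0 207.5 93 .17 2 0"
```

```text
at [530.9 159.  138. ] [-1.577e+00 -1.000e-03  1.670e-01] [ 1.2 -8.1  4.3] 15.25 -0.20129664277549358
jig [  0.6 187.1 138. ]
-0.01 0.06 0.05 0.02 -0.01 0.01 0; -0 0.07 0.05 0.03 -0.02 0 0; -0 0.08 0.05 -0 0 0 0; -0 0.09 0.05 -0 0 0 0; -0 0.09 0.04 -0 0 0 0; -0 0.09 0.05 -0 0 0 0; -0 0.09 0.03 -0 0 0 0; -0 0.1 0.04 -0 0 0 0; -0 0.11 0.02 -0 0 0 0; -0 0.12 0.03 -0 0 0 0
end [526.99942792 179.09869139  92.96675711] [1.18456548e-01 2.07570833e+02 9.29667571e+01]
```

>>> step_arm(
  moves="0 0.08 0.06 0 0 0 0; 0 0.08 0.06 0 0 0 0; 0 0.09 0.05 0 0 0 0; 0 0.09 0.05 0 0 0 0; 0 0.1 0.04 0 0 0 0; 0 0.1 0.04 0 0 0 0",
)

```text
clock: 15.85
eef_pos: [526.5, 178.3, 110.0]
tool_rot: [-1.57, 0.002, 0.17]
force: [-0.8, 0.8, -0.2]
width: -0.2
```

```bash
python3 plan.py; python3 ov.py 562 -25.5 .17 15 i x
```

```text
at [526.5 178.3 110. ] [-1.57   0.002  0.17 ] [-0.8  0.8 -0.2] 15.85 -0.23079999314651684
jig [ -0.5 206.9 110. ]

end [526.54407442 178.32106831 110.01706786] [ -0.46189303 206.88145688 110.01706786]
```

View pics/side_i.png

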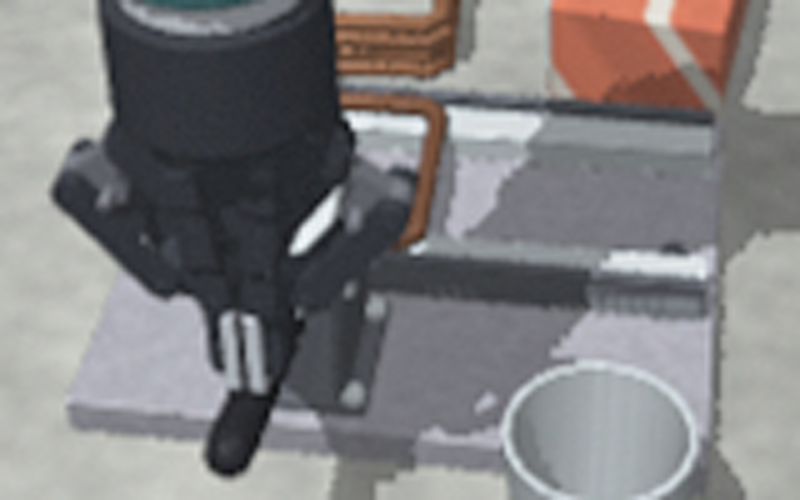

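The force dropped to zero, so the lever has snapped through. I'll lift straight up and check.

>>> step_arm(
  moves="0 -0.5 0 0 0 0 0; 0 -0.8 0 0 0 0 0; 0 -0.8 0 0 0 0 0; 0 -0.8 0 0 0 0 0; -0.4 -0.5 0.6 0 0 0 0; -0.6 0 0.8 0 0 0 0; -0.6 0 0.8 0 0 0 0; -0.6 0 0.8 0 0 0 0; -0.4 0 0.5 0 0 0 0; 0 0 0 0 0 0 0; 0 0 0 0 0 0 0",
)

```text
clock: 17.05
eef_pos: [368.7, 328.7, 280.6]
tool_rot: [-1.571, 0.001, 0.172]
force: [0.5, 0.7, -0.9]
width: -0.2
```

```bash
python3 plan.py; python3 ov.py 562 -25.5 .17 15 j ; cp pics/top_j.png pics/top_jl.png; python3 ov.py 562 -25.5 .17 15 k x; python3 - <<'E'
from cell import get_image,nets
import numpy as np
for n in ("top","side"):
    p=get_image(n)
    for t in ("stirrup_mid","lever_tip","stop_line"):
        for x in nets.place_of(p,t)[:1]:
            d=np.array(x["position"])-[562,-25.5,0];c,s=np.cos(.17),np.sin(.17)
            print(n,t,round(x["conf"],2),np.round([c*d[0]+s*d[1],-s*d[0]+c*d[1],d[2]],1))
E
```

```text
at [368.7 328.7 280.6] [-1.571e+00  1.000e-03  1.720e-01] [ 0.5  0.7 -0.9] 17.05 -0.18329262468693377
jig [-130.6  381.8  280.6]

end [368.67653605 328.70355703 280.60861162] [-130.61167133  381.80454795  280.60861162]
top stirrup_mid 0.6 [19.3 -1.5 39.3]
top lever_tip 0.56 [ -1.4 250.2  66.7]
top stop_line 0.88 [73.5  0.3 33.9]
side stirrup_mid 0.72 [20.6 -0.1 37.2]
side lever_tip 0.66 [ -1.1 246.   68.6]
side stop_line 0.76 [69.1 -0.9 38.6]
```

View pics/side_k.png

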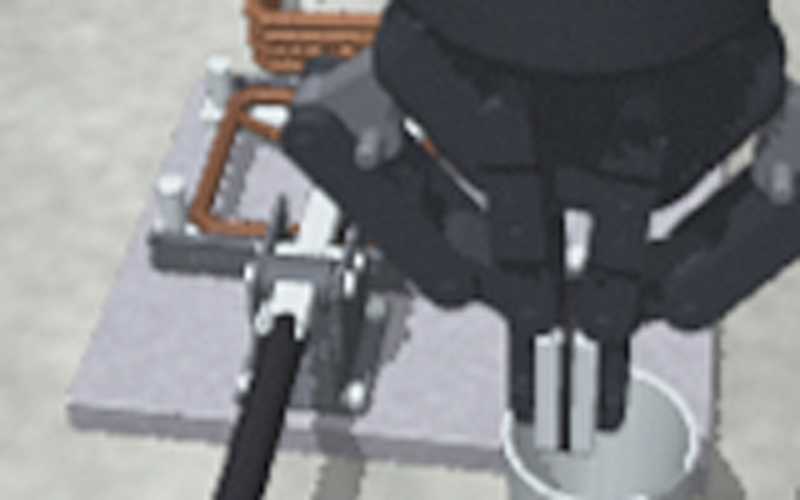

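View pics/top_k.png

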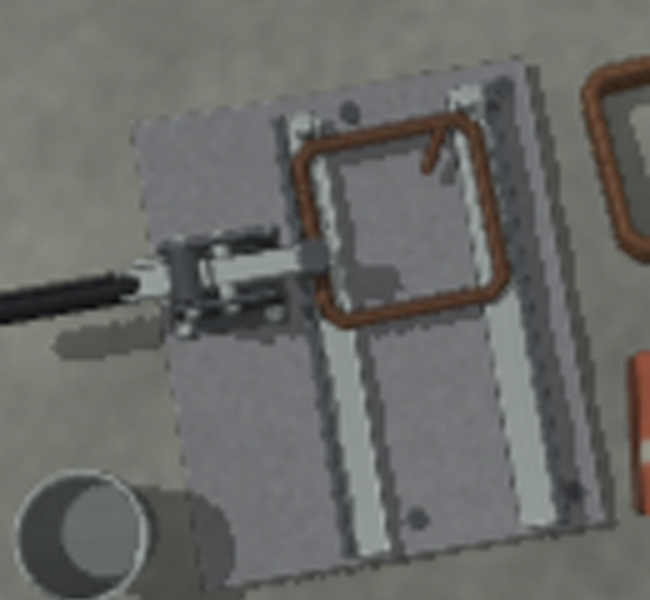

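View pics/side_j.png

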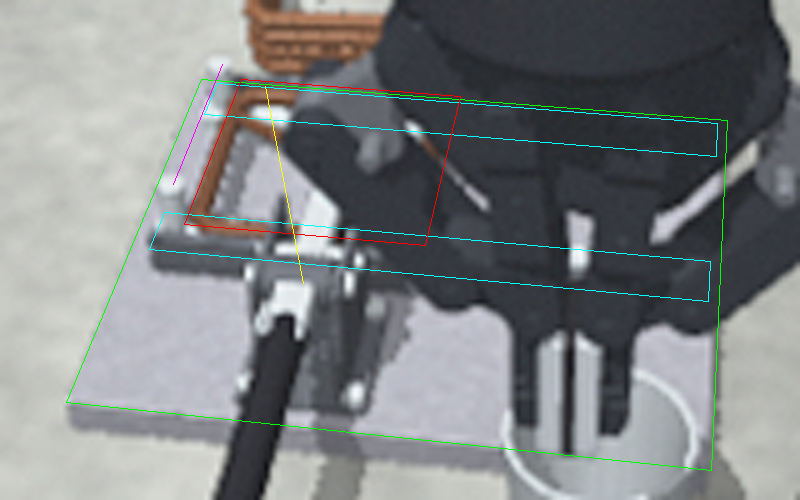

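The lever reads level, with the tip at jig y ≈ 248, z ≈ 68, and the pad is on the side bar at (315,255) in the top crop. I'll take one close look at the pins with the wrist camera.

```bash
python3 plan.py "j -130 200 281 .17 4 0" "j 20 -80 260 .17 8 0" "j 20 -90 200 .17 3 0"
```

```text
at [369.8 327.8 280.6] [-1.572  0.     0.169] [-0.4  0.1  0. ] 17.65 0.28516768959449657
jig [-129.7  380.7  280.6]
-0 -0 -0.9 0 -0 -0 0; -0 -0 -0.9 0 -0 -0 0; -0 -0 -0.91 0 -0 -0 0; -0 -0 -0.9 0.01 -0.01 -0 0; 0.37 0.05 -0.7 -0 0 -0 0; 0.38 0.05 -0.7 -0 0 -0 0; 0.37 0.05 -0.7 -0 0 -0 0; 0.38 0.05 -0.7 -0 0 -0 0; 0.37 0.05 -0.7 -0 0 -0 0; 0.38 0.05 -0.7 -0 0 -0 0; 0.37 0.06 -0.7 -0 0 -0 0; 0.38 0.05 -0.7 -0 0 -0 0; -0 0.4 -0.07 -0 0 -0 0; -0 0.4 -0.07 -0 0 -0 0; -0 0.4 -0.07 -0 0 -0 0
end [ 597.08561492 -111.04184807  200.10137158] [ 20.1076768  -90.24460914 200.10137158]
```

>>> step_arm(
  moves="0 0 -0.9 0 0 0 0; 0 0 -0.9 0 0 0 0; 0 0 -0.91 0 0 0 0; 0 0 -0.9 0 0 0 0; 0.37 0.05 -0.7 0 0 0 0; 0.38 0.05 -0.7 0 0 0 0; 0.37 0.05 -0.7 0 0 0 0; 0.38 0.05 -0.7 0 0 0 0; 0.37 0.05 -0.7 0 0 0 0; 0.38 0.05 -0.7 0 0 0 0; 0.37 0.06 -0.7 0 0 0 0; 0.38 0.05 -0.7 0 0 0 0; 0 0.4 -0.07 0 0 0 0; 0 0.4 -0.07 0 0 0 0; 0 0.4 -0.07 0 0 0 0; 0 0 0 0 0 0 0; 0 0 0 0 0 0 0; 0 0 0 0 0 0 0",
)

```text
clock: 19.45
eef_pos: [597.6, -111.1, 201.6]
tool_rot: [-1.572, -0.001, 0.17]
force: [-0.7, 0.2, -0.8]
width: 0.1
```

```bash
python3 plan.py; python3 wr.py z; python3 ov.py 562 -25.5 .17 15 z x;  python3 wov.py 562 -25.5 .17 15 z
```

```text
at [ 597.6 -111.1  201.6] [-1.572e+00 -1.000e-03  1.700e-01] [-0.7  0.2 -0.8] 19.45 0.08415049729468077
jig [ 20.6 -90.4 201.6]

end [ 597.56381582 -111.12018677  201.62133992] [ 20.5657308  -90.40272172 201.62133992]
```

View pics/w_z.png

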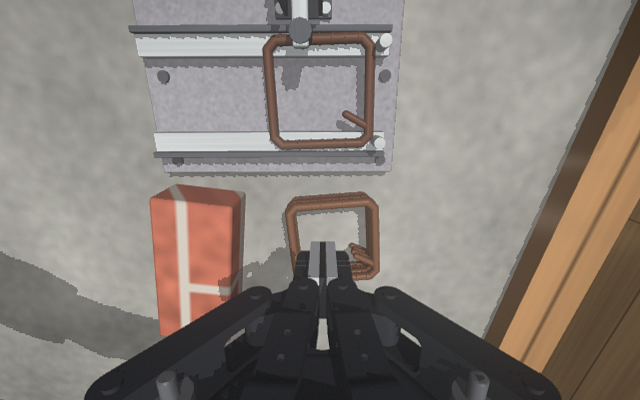

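View pics/side_z.png

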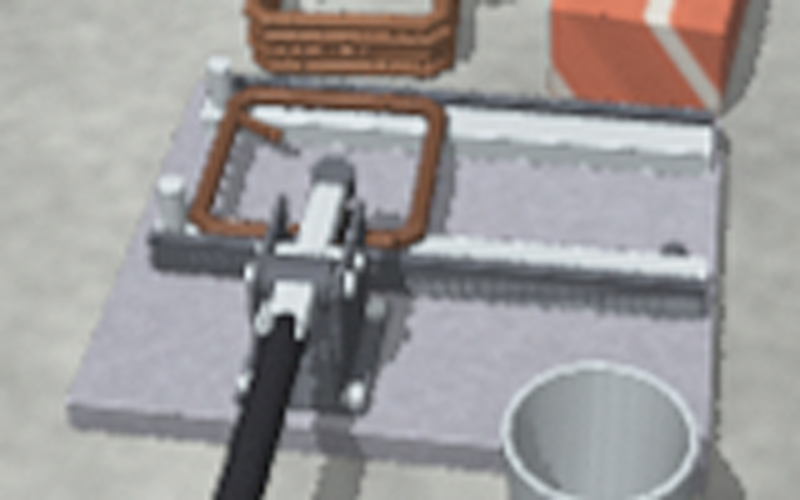

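```bash
python3 -c "
import cv2
a=cv2.imread('pics/w_z.png')[20:170,250:410];cv2.imwrite('pics/zz.png',cv2.resize(a,None,fx=4,fy=4,interpolation=2))"
```

```text
(no output)
```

View pics/zz.png

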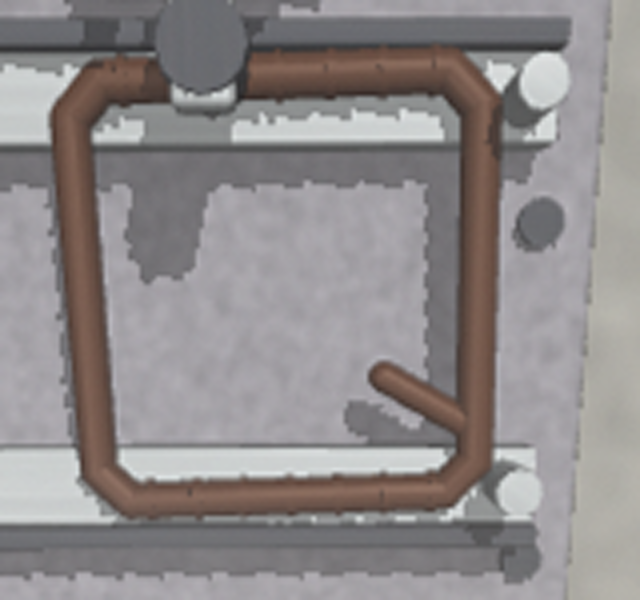

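```bash
cat > pj.py <<'E'
import sys
from cell import ctrl,get_image
import cv2,numpy as np
from scipy.spatial.transform import Rotation as Ro
q=[562,-25.5,.17]
c,s=np.cos(q[2]),np.sin(q[2])
W=lambda m:np.array([q[0]+c*m[0]-s*m[1],q[1]+s*m[0]+c*m[1],m[2]])
st=ctrl.read_state();Rt=Ro.from_euler("xyz",st["tool_rot"]).as_matrix()
p=get_image("wrist");T=np.linalg.inv(np.array(p["T_tool_cam"]));f=200/np.tan(np.radians(p["vertical_fov"])/2)
x0,y0,k=250,20,4
im=cv2.resize(p["color"][y0:170,x0:410],None,fx=k,fy=k,interpolation=2)
def pr(m):
  X=T[:3,:3]@(Rt.T@(W(m)-st["eef_pos"]))+T[:3,3]; return int((X[0]/X[2]*f+p["cx"]-x0+.5)*k),int((X[1]/X[2]*f+p["cy"]-y0+.5)*k)
for z,col in ((33,(255,0,0)),(58,(0,255,0))):
  for y in (-46,46):
    cv2.polylines(im,[np.array([pr((76+6*np.cos(t),y+6*np.sin(t),z)) for t in np.linspace(0,6.3,40)])],True,col,1)
for x in (10,20,60,70):
  if x in(60,70): cv2.line(im,pr((x,-55,38)),pr((x,55,38)),(0,0,255),1)
for x in (-40,-30): cv2.line(im,pr((x,-55,38)),pr((x,55,38)),(0,0,255),1)
for y in (-55,-45,45,55): cv2.line(im,pr((-40,y,38)),pr((70,y,38)),(0,255,255),1)
for y in (-57,57): cv2.line(im,pr((-40,y,40)),pr((85,y,40)),(255,0,255),1)
cv2.imwrite(f"pics/pj_{sys.argv[1]}.png",im)
E
python3 pj.py a
```

```text
(no output)
```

View pics/pj_a.png

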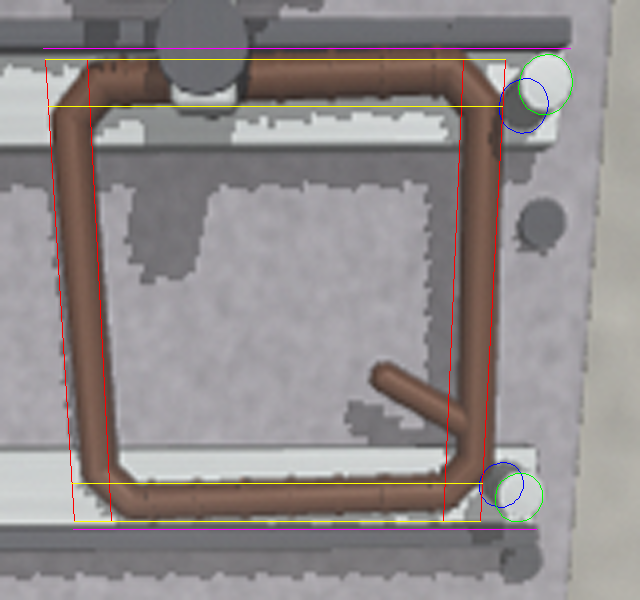

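```bash
python3 - <<'E'
from cell import get_image
import numpy as np
p=get_image("wrist");Tc=np.array(p["T_tool_cam"]);T=np.linalg.inv(Tc);f=200/np.tan(np.radians(p["vertical_fov"])/2)
print(np.round(Tc,2),f)
# tool x=jig x, tool y=-z, tool z=jig y
for tcp in [(20,-90,201),(70,-60,130),(70,-80,110),(70,-60,100),(70,-90,90)]:
    o=[]
    for m in [(70,46,38),(70,-46,38),(-40,0,38)]:
        d=np.array(m)-tcp; X=T[:3,:3]@np.array([d[0],-d[2],d[1]])+T[:3,3]
        o.append((round(X[0]/X[2]*f+p["cx"]),round(X[1]/X[2]*f+p["cy"]),round(X[2])))
    print(tcp,o)
E
```

```text
[[   1.      0.     -0.     -1.29]
 [   0.     -0.32    0.95 -142.24]
 [   0.     -0.95   -0.32   83.04]
 [   0.      0.      0.      1.  ]] 281.4142876249734
(20, -90, 201) [(376, 45, 272), (371, 142, 302), (265, 96, 287)]
(70, -60, 130) [(324, 71, 214), (324, 187, 244), (189, 133, 229)]
(70, -80, 110) [(325, 36, 189), (324, 170, 219), (173, 108, 204)]
(70, -60, 100) [(325, 67, 186), (324, 198, 216), (170, 137, 201)]
(70, -90, 90) [(325, 9, 167), (325, 162, 196), (154, 92, 182)]
```

The stirrup looks turned by about 0.03 rad within the fence play. I'll look straight along the stop line from closer in to check the contact at each pin.

>>> step_arm(
  moves="0.33 0.4 0.2 0 0 0 0; 0.33 0.4 0.2 0 0 0 0; 0.33 0.4 0.2 0 0 0 0; 0 0.4 0 0 0 0 0; 0 0.3 0 0 0 0 0; 0 0.13 0 0 0 0 0; 0 0 0 0 0 0 0; 0 0 0 0 0 0 0; 0 0 0 0 0 0 0",
)

```text
clock: 20.65
eef_pos: [641.1, -73.8, 100.1]
tool_rot: [-1.572, -0.001, 0.169]
force: [-0.2, -0.0, -0.1]
width: -0.0
```

```bash
sed -i 's/x0,y0,k=250,20,4/x0,y0,k=150,30,3/; s/y0:170,x0:410/y0:230,x0:410/' pj.py; python3 plan.py; python3 pj.py b; python3 wr.py y
```

```text
at [641.1 -73.8 100.1] [-1.572e+00 -1.000e-03  1.690e-01] [-0.2 -0.  -0.1] 20.65 -0.04196032034188674
jig [ 69.8 -61.  100.1]

end [641.13979437 -73.79411456 100.10109596] [ 69.82846404 -60.98699996 100.10109596]
```

View pics/pj_b.png

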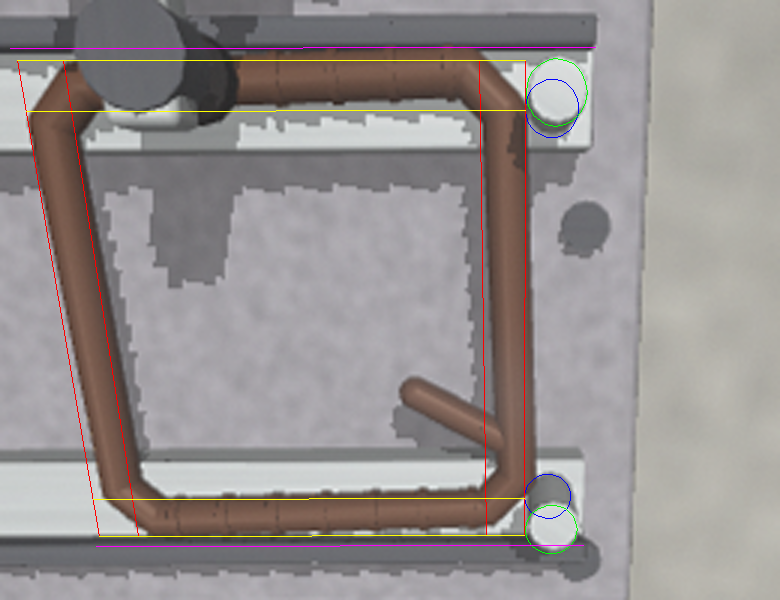

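```bash
python3 -c "
import cv2
a=cv2.imread('pics/w_y.png')[30:230,290:370];cv2.imwrite('pics/yy.png',cv2.resize(a,(480*1,1200//2*1) if 0 else None,fx=3,fy=3,interpolation=2))"
```

```text
(no output)
```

View pics/yy.png

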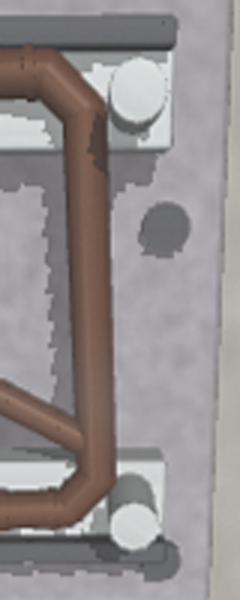

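The pin tops match the overlay. The -y pin is touching, and at the +y pin there may be a gap of about 1 mm. I'll test that by pushing gently on the +y part of the near bar.

```bash
python3 plan.py "j 70 -61 200 .17 4 0" "j -78 22 200 .17 6 0" "j -78 22 60 .17 6 0" "j -78 22 30 .17 3 0"
```

```text
at [641.  -73.5  99.9] [-1.572e+00 -1.000e-03  1.690e-01] [ 0.   0.5 -0.1] 20.75 0.023814216113640596
jig [ 69.8 -60.7  99.9]
0 -0.5 -0 0 -0 0 0; 0 -0.5 -0 0 -0 0 0; 0 -0.5 -0 0 -0 0 0; 0.01 -0.5 -0.01 0.01 -0.01 0.01 0; -0.49 -0 0.28 -0 0 -0 0; -0.49 -0 0.28 -0 0 -0 0; -0.5 -0 0.28 -0 0 -0 0; -0.49 -0 0.27 -0 0 -0 0; -0.5 -0 0.28 -0 0 -0 0; -0.49 -0 0.27 -0 0 -0 0; -0 0.47 0 -0 0 -0 0; -0 0.47 0 -0 0 -0 0; -0 0.46 0 -0 0 -0 0; -0 0.47 0 -0 0 -0 0; -0 0.46 0 -0 0 -0 0; -0 0.47 0 -0 0 -0 0; -0 0.2 0 -0 0 -0 0; -0 0.2 0 -0 0 -0 0; -0 0.2 0 -0 0 -0 0
end [481.52346547 -17.11385483  29.90547322] [-77.89765878  21.88046609  29.90547322]
```

>>> step_arm(
  moves="0 -0.5 0 0 0 0 0; 0 -0.5 0 0 0 0 0; 0 -0.5 0 0 0 0 0; 0 -0.5 0 0 0 0 0; -0.49 0 0.28 0 0 0 0; -0.49 0 0.28 0 0 0 0; -0.5 0 0.28 0 0 0 0; -0.49 0 0.27 0 0 0 0; -0.5 0 0.28 0 0 0 0; -0.49 0 0.27 0 0 0 0; 0 0.47 0 0 0 0 0; 0 0.47 0 0 0 0 0; 0 0.46 0 0 0 0 0; 0 0.47 0 0 0 0 0; 0 0.46 0 0 0 0 0; 0 0.4 0 0 0 0 0; 0 0 0 0 0 0 0; 0 0 0 0 0 0 0; 0 0 0 0 0 0 0",
)

```text
clock: 22.65
eef_pos: [481.5, -16.7, 63.5]
tool_rot: [-1.572, -0.002, 0.169]
force: [-0.4, 0.1, -0.6]
width: -0.5
```

```bash
python3 plan.py "j -78 22 30 .17 3 0" "j -54 22 30 .17 4 0"; python3 wr.py x
```

```text
at [481.5 -16.7  63.5] [-1.572 -0.002  0.169] [-0.4  0.1 -0.6] 22.65 -0.4505718781006531
jig [-77.8  22.3  63.5]
-0 0.22 -0 0 -0 0 0; -0 0.23 -0 0.01 -0 0.01 0; -0 0.22 -0.01 0 -0.01 0 0; 0.12 0 0 0 0 0 0; 0.12 0 0 0 0 0 0; 0.12 0 0 0 0 0 0; 0.12 0 0 0 0 0 0
end [505.2770819  -13.1082615   30.02963282] [-53.80878059  21.80962523  30.02963282]
```

View pics/w_x.png

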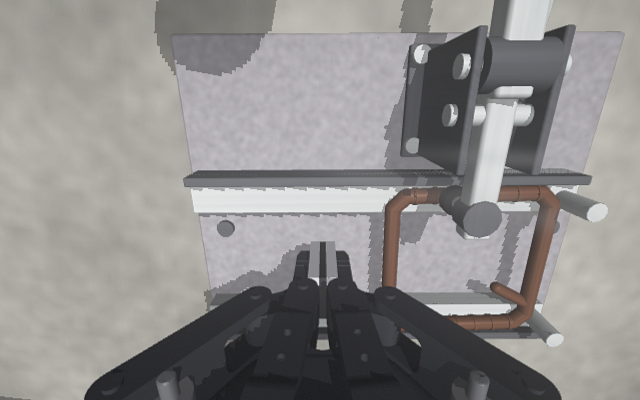

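>>> step_arm(
  moves="0 0.22 0 0 0 0 0; 0 0.23 0 0 0 0 0; 0 0.22 0 0 0 0 0; 0.12 0 0 0 0 0 0; 0.12 0 0 0 0 0 0; 0.12 0 0 0 0 0 0; 0.12 0 0 0 0 0 0; 0 0 0 0 0 0 0",
)

```text
clock: 23.5
eef_pos: [505.9, -12.1, 29.2]
tool_rot: [-1.572, -0.001, 0.17]
force: [0.3, 0.1, -0.0]
width: 0.1
```

>>> step_arm(
  moves="0.04 0 0 0 0 0 0; 0 0 0 0 0 0 0",
)

```text
clock: 23.7
eef_pos: [506.4, -12.0, 29.0]
tool_rot: [-1.572, 0.0, 0.17]
force: [-0.3, 0.0, -0.2]
width: 0.3
```

>>> step_arm(
  moves="0.04 0 0 0 0 0 0; 0 0 0 0 0 0 0",
)

```text
clock: 23.9
eef_pos: [508.2, -11.7, 28.9]
tool_rot: [-1.571, 0.001, 0.169]
force: [-0.4, -0.1, 1.0]
width: -0.1
```

>>> step_arm(
  moves="0.03 0 0 0 0 0 0; 0 0 0 0 0 0 0",
)

```text
clock: 24.1
eef_pos: [508.5, -11.7, 28.8]
tool_rot: [-1.571, 0.002, 0.169]
force: [-3.5, -1.1, 2.1]
width: 0.1
```

>>> step_arm(
  moves="0.03 0 0 0 0 0 0; 0 0 0 0 0 0 0",
)

```text
clock: 24.3
eef_pos: [508.6, -11.6, 28.7]
tool_rot: [-1.57, 0.005, 0.169]
force: [-5.9, -1.4, 4.1]
width: -0.1
```

Contact here is about 1.5 mm further back than it was at y = -14, so the stirrup really is skewed. I'll keep pushing to square it up.

>>> step_arm(
  moves="0.04 0 0 0 0 0 0; 0 0 0 0 0 0 0",
)

```text
clock: 24.5
eef_pos: [508.8, -11.5, 28.6]
tool_rot: [-1.57, 0.008, 0.168]
force: [-9.2, -2.5, 7.9]
width: -0.1
```

>>> step_arm(
  moves="0.04 0 0 0 0 0 0; 0 0 0 0 0 0 0",
)

```text
clock: 24.7
eef_pos: [508.9, -11.5, 28.5]
tool_rot: [-1.569, 0.011, 0.168]
force: [-12.1, -3.4, 11.2]
width: -0.4
```

>>> step_arm(
  moves="0.04 0 0 0 0 0 0; 0 0 0 0 0 0 0",
)

```text
clock: 24.9
eef_pos: [509.0, -11.5, 28.4]
tool_rot: [-1.568, 0.014, 0.167]
force: [-16.4, -4.3, 13.5]
width: -0.1
```

>>> step_arm(
  moves="0.04 0 0 0 0 0 0; 0 0 0 0 0 0 0",
)

```text
clock: 25.1
eef_pos: [509.0, -11.4, 28.3]
tool_rot: [-1.567, 0.017, 0.167]
force: [-20.7, -4.4, 15.8]
width: 0.1
```

>>> step_arm(
  moves="0 -0.05 0 0 0 0 0; 0 0 0 0 0 0 0",
)

```text
clock: 25.3
eef_pos: [509.4, -10.8, 29.7]
tool_rot: [-1.568, 0.017, 0.168]
force: [-16.1, -3.9, 3.4]
width: -0.2
```

>>> step_arm(
  moves="0 -0.05 0 0 0 0 0; 0 0 0 0 0 0 0",
)

```text
clock: 25.5
eef_pos: [510.2, -10.3, 32.0]
tool_rot: [-1.567, 0.016, 0.168]
force: [-14.2, -3.9, -0.8]
width: -0.1
```

It moves once the downward load is off. I'll continue.

>>> step_arm(
  moves="0.04 0 0 0 0 0 0; 0 0 0 0 0 0 0",
)

```text
clock: 25.7
eef_pos: [510.3, -10.3, 32.0]
tool_rot: [-1.567, 0.019, 0.168]
force: [-18.5, -4.9, 4.4]
width: -0.2
```

>>> step_arm(
  moves="0.04 -0.01 0 0 0 0 0; 0 0 0 0 0 0 0",
)

```text
clock: 25.9
eef_pos: [510.4, -10.2, 32.0]
tool_rot: [-1.566, 0.022, 0.168]
force: [-20.6, -5.3, 4.0]
width: -0.1
```

```bash
python3 plan.py; python3 wr.py w;  python3 ov.py 562 -25.5 .17 15 w x
```

```text
at [510.4 -10.2  32. ] [-1.566  0.022  0.168] [-20.6  -5.3   4. ] 25.9 -0.1170550537931103
jig [-48.3  23.8  32. ]

end [510.38058079 -10.23655733  32.02577216] [-48.29300816  23.77651119  32.02577216]
```

View pics/w_w.png

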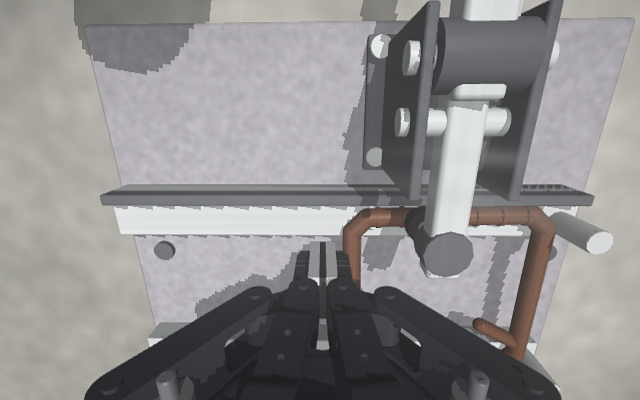

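View pics/side_w.png

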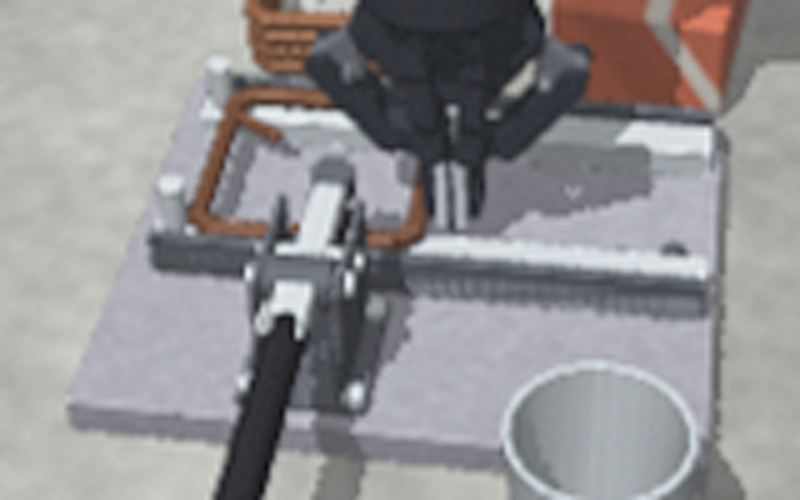

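>>> step_arm(
  moves="-0.1 0 0 0 0 0 0; -0.15 0 0 0 0 0 0; -0.2 0 0 0 0 0 0; -0.3 0 0 0 0 0 0; 0 -0.4 0 0 0 0 0; 0 -0.7 0 0 0 0 0; 0 -0.8 0 0 0 0 0; 0 -0.8 0 0 0 0 0; 0 -0.7 0 0 0 0 0; 0 0 0 0 0 0 0",
)

```text
clock: 27.05
eef_pos: [489.8, -15.9, 208.9]
tool_rot: [-1.573, -0.01, 0.17]
force: [0.2, -1.1, -0.0]
width: -0.1
```

```bash
python3 plan.py "j 70 -61 200 .17 5 0" "j 70 -61 140 .17 3 0" "j 70 -61 100 .17 3 0"
```

```text
at [489.8 -15.9 208.9] [-1.573 -0.01   0.17 ] [ 0.2 -1.1 -0. ] 27.05 -0.12370037215052765
jig [-69.5  21.7 208.9]
0.56 0.04 -0.33 0 -0 0.02 0; 0.56 0.04 -0.33 0 -0 0.02 0; 0.56 0.04 -0.33 0.01 -0 0.02 0; 0.55 0.04 -0.33 0 -0 0.01 0; 0.56 0.04 -0.33 0.01 -0 0.02 0; -0 0.4 -0 -0 -0 -0 0; -0 0.4 -0 -0 -0 -0 0; -0 0.4 -0 -0 -0 -0 0; 0 0.27 -0 -0 -0 -0 0; 0 0.26 -0 -0 -0 -0 0; 0 0.27 -0 -0 -0 -0 0
end [641.2704066  -73.58329468  99.81437162] [ 69.99286047 -60.80131638  99.81437162]
```

>>> step_arm(
  moves="0.56 0.04 -0.33 0 0 0 0; 0.56 0.04 -0.33 0 0 0 0; 0.56 0.04 -0.33 0 0 0 0; 0.55 0.04 -0.33 0 0 0 0; 0.56 0.04 -0.33 0 0 0 0; 0 0.4 0 0 0 0 0; 0 0.4 0 0 0 0 0; 0 0.4 0 0 0 0 0; 0 0.27 0 0 0 0 0; 0 0.26 0 0 0 0 0; 0 0.25 0 0 0 0 0; 0 0 0 0 0 0 0; 0 0 0 0 0 0 0; 0 0 0 0 0 0 0",
)

```text
clock: 28.45
eef_pos: [638.1, -73.5, 96.2]
tool_rot: [-1.572, -0.001, 0.169]
force: [0.7, 0.2, 0.1]
width: 0.3
```

```bash
python3 plan.py; python3 pj.py c
```

```text
at [638.1 -73.5  96.2] [-1.572e+00 -1.000e-03  1.690e-01] [0.7 0.2 0.1] 28.45 0.3002601847120156
jig [ 66.9 -60.2  96.2]

end [638.12337998 -73.52319891  96.21740061] [ 66.90136612 -60.20966555  96.21740061]
```

View pics/pj_c.png

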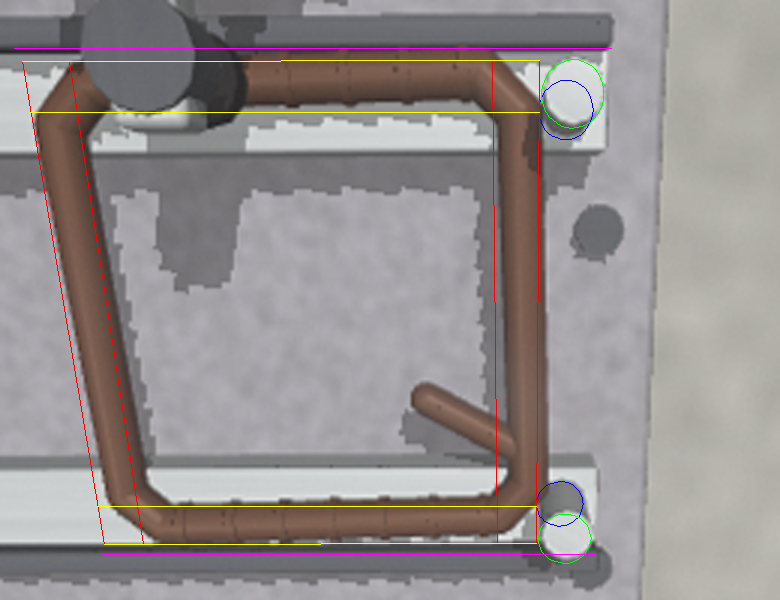

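The far bar now meets the +y pin's face, at about (541,110). It also rests on the -y pin at the corner bend, about (540,495), and the push stalled at 20 N. The clamp is still locked. I'll go up and hand in.

>>> step_arm(
  moves="0 -0.4 0 0 0 0 0; 0 -0.7 0 0 0 0 0; 0 -0.8 0 0 0 0 0; 0 -0.8 0 0 0 0 0; 0 -0.5 0 0 0 0 0; 0 -0.2 0 0 0 0 0; 0 0 0 0 0 0 0; 0 0 0 0 0 0 0",
)

```text
clock: 29.3
eef_pos: [636.8, -72.7, 264.1]
tool_rot: [-1.57, 0.002, 0.169]
force: [-0.4, -0.2, -0.2]
width: -0.2
```

```bash
python3 plan.py; python3 ov.py 562 -25.5 .17 15 fin x; python3 - <<'E'
from cell import get_image,nets
import numpy as np
p=get_image("side")
for t in ("stirrup_mid","lever_tip","brick","tin","hammer","spares"):
    for x in nets.place_of(p,t)[:1]: print(t,round(x["conf"],2),np.round(x["position"],1))
E
```

```text
at [636.8 -72.7 264.1] [-1.57   0.002  0.169] [-0.4 -0.2 -0.2] 29.3 -0.16886249341071485
jig [ 65.8 -59.1 264.1]

end [636.81681448 -72.66262532 264.12510597] [ 65.75922893 -59.14044951 264.12510597]
stirrup_mid 0.73 [582.9 -22.5  39.9]
lever_tip 0.72 [519.4 219.4  69.6]
brick 0.86 [ 464.  -244.8    2.4]
tin 0.95 [406.3 142.8   0.6]
hammer 0.97 [421.5 283.2  -3. ]
spares 0.78 [ 627.6 -190.9    1. ]
```

View pics/side_fin.png

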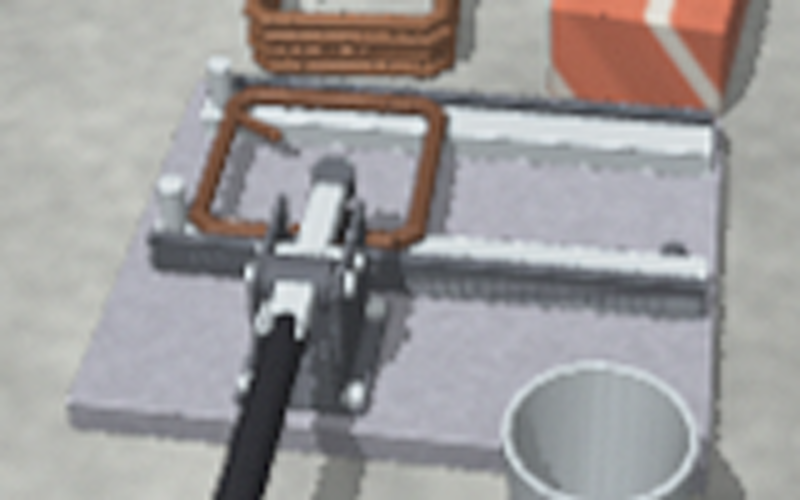

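```bash
python3 -c "
from cell import ctrl
print(ctrl.finish_job())"
```

```text
the job is handed in; nothing more can be done
None
```

I handed the job in at about 29 s: the stirrup is at the stops and the toggle clamp is locked on it, though the stirrup sits slightly skewed.

- **Stirrup:** I slid it along the rails with closed fingers until it stalled on the pins at about 14 N. It was not picked up.
- **Clamp:** I pushed the lever over its arc until it snapped through. The push force dropped to zero, the lever tip reads level at z ≈ 69 mm, and the pad is on the side bar.
- **Order of work:** after locking, a close view showed the stirrup turned about 0.03 rad, with a gap of about 1 mm at the +y pin. I then pushed the near bar again under the locked clamp, up to about 20 N. The bar moved roughly 2 mm and stalled.
- **Last checks:**
  - The far bar meets the +y pin. The -y pin sits at the stirrup's corner bend.
  - A small skew of about 0.02 rad remains, within the fence play.
  - The networks put the stirrup's middle at jig x ≈ 19–21 mm, against 15 mm nominal. My picture overlays gave about 16 mm, so the two disagree by a few mm.
  - Brick, tin, hammer and spares read at their starting places within about 5 mm, close to the networks' accuracy. The robot was clear at z ≈ 264 mm with no contact force.

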